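# Hold the stone holder flush on the tilted viewing glass

### The arm

A 6-joint arm with a two-finger parallel gripper is mounted at the origin on the work surface. World frame = base frame: x ahead of the robot, y to its left, z up, the work surface at z = 0. Lengths are in mm, angles in rad, forces in N, time in s.
With the tool pointing down it reaches from about 350 to 875 mm from the base axis. Payload 4.2 kg.
Tool frame: the origin (TCP) lies on the centre line of the jaws, within the pads' length; the fingertips stand 25 mm ahead of it and the grasp point (between the pads) lies 6 mm ahead of it; z points along the fingers, y is the direction in which the jaws open and shut (so a half turn about z gives the same grasp; the last joint's range is limited). The gripper opens to 85 mm and grips with 20 to 120 N. Pads are 22 mm wide; open, the fingers measure 114 mm over their backs; the gripper's body (76 mm by 85 mm) begins 54 mm behind the grasp point. The pads swing forward as they close: fully open they stand 13 mm farther back than shut.
Start: joints at [1.552, 0.385, 0.008, 0, -1.194, -0.259], TCP at [171.368, 601.026, 256.312] pointing down, gripper open.
Joint ranges: [-3.14, 3.14], [-1.21, 2.06], [-1.07, 1.41], [-3.16, 2.05], [-2.99, -0.16], [-3.1, 3.1]. Speed limits (rad/s): [2.79, 2.79, 3.14, 3.14, 3.14, 3.14].

### API

Orientations are given as a unit quaternion [x, y, z, w].
In Python, from bench import arm gives the robot as it stands.
- The arm moves only by the tool drive_tool, never from a script. Its argument "plan" is a list of rows, each a list of 2 entries, a list of its own where there are three numbers: the shift along the tool's x, y, z in m, then the turn about the tool's z in degrees. A call has 1 to 12 rows; each row shifts and turns the commanded pose from where the row before left it, along the tool's axes as they then stand; what a row does not reach is not made up. A row lasts 1/8 s, in which the tool goes at most 62.5 mm and 10.7 degrees, less where a joint would pass 70% of its speed; a pose out of reach is approached as far as the arm can. A call with a gripper value outside its range is refused whole. "fingers" is the closure, from -1 (fully open) to 1 (shut), so that 0 is half open, set as the call begins (left out, the last holds). The fingers move at their own pace and stop on an object; the grip force is fixed at half the most. Time passes only in rows, so rows that do not move let the fingers close. It gives the time, the measured TCP pose, the force and the opening at its end, in the units of the state.
- arm.read_state(): the state, without advancing time (a new reading comes with each control period).
- arm.get_image(name): name is "scene" or "top" or "wrist"; returns a dict with "image" (480x640x3 uint8, red, green, blue), "K" (3x3 intrinsics, pixels), "dist" ([k1, k2, p1, p2, k3] as OpenCV has them; the pictures are not rectified), "R" (3x3) and "t" (3): a world point X has camera coordinates R X + t. Camera axes: x right, y down, z forward; pixel columns grow to the right and rows downward; lengths in mm; the calibration is good to about 2 mm. A picture is of the moment at which its call begins. There is no depth.
- arm.job_done(): hands the job in, once; it reports no verdict.
The state is a dict: "clock": time; "joints": joint angles; "joint_vel": joint speeds; "joint_efforts": joint torques, N m; "position": TCP position; "ee_rot": TCP orientation; "contact_force": force on the tool from outside, world axes, zero at the start; "wrist_torque": the same for the moment, N m; "gripper_width": finger opening in mm.
Only numpy, scipy, OpenCV 4.12 (cv2) and the standard library are available. Lean on these libraries where they do the work, as an engineer would, in place of code of your own. Each camera call takes 0.05 s, during which the arm holds its last target.

### The job

Lift the black stone holder up and off its peg, tilt it to match the sloping deck of the viewer, and lay its flat sole flush on the deck, centred over the glass window with its long side running up the slope like the window's. Press it there gently but clearly more than its own weight would, and finish while still holding and pressing it: do not let go. Do not shift the deck's set slope, drop the holder on the bench, or disturb the jade carving, copper spoon and pocket scale.

Things in the scene. Friction and masses are not known exactly. Their poses are not given: they have to be found in the camera images.
- holder: black bakelite holder, 0.09-0.17 kg: sole plate 80 (x) x 50 (y) x 6 mm, with an upright flat handle in the middle, 36 wide (x), 10 thick (y), top 84 mm above the sole's underside. Origin: centre of the underside, z up the handle. Grip the handle's solid part, 36 to 84 mm up, pads on its two broad (y) faces. Hangs level at the start, underside 138 mm over the bench. Half-turn symmetric about z
- eye_top (a point): middle of the upper edge of the window through the holder's handle (through along y, 20 mm wide in x, from 12 to 36 mm above the underside); this edge, 36 mm above the underside, rests on the peg
- stand: fixed steel peg stand. Origin on the bench right below the hanging place, z up. A round post 8 mm thick, foot radius 35 mm, stands 55 mm from the origin along +y, no taller than the peg. The peg runs from the post top along the stand's -y over the origin. The holder hangs within 6 mm of the origin. To free it, raise it about 12 mm and move it along the stand's -y by 45 mm or more
- peg (a point): point on the axis of the level peg above the stand's origin, 170 mm above the bench. The peg is 8 mm thick and ends 22 mm from here along the stand's -y in an upturned tip (8 mm thick) whose top is 182 mm above the bench, 8 mm above the peg's upper side; holder raised 12 mm, its window clears the tip by about 4 mm above and below
- viewer: fixed grey base of the viewer, 150 (x) x 120 (y) x 30 mm, with two cheeks at its +y and -y sides up to 92 mm high (36 mm wide in x, 50 to 58 mm from the middle in y) that carry the deck. Origin at the centre of its underside on the bench, z up
- deck: flat aluminium tilting deck of the viewer, 130 (x) x 96 (y) x 16 (z) mm. Origin at its middle, on its hinge axis (its y axis), 78 mm above the bench. z: normal of its upper face; x: straight up the slope, the low -x edge being on the robot's side. The slope differs each time, 0.2 to 0.5 rad from level, held by a stiff friction hinge that gives way at about 4 N m
- glass (a point): centre of the glass window in the deck's upper face, on that face, 8 mm above the deck's origin along its z; axes as the deck's. The window, flush with the face, is 48 mm (deck x) x 22 mm (deck y), dark with a thin dark steel frame
- deck_low_edge (a point): middle of the deck's low edge, on the upper face, 65 mm down the slope from the glass centre
- jade: bystander: green jade carving, round, 44 mm across the foot, 67 mm tall; origin centre of its foot
- spoon: bystander: copper sorting spoon, 150 mm long, lying along its x; origin under its middle
- scale: bystander: chrome pocket scale, 70 x 115 x 20 mm; origin centre of its underside
There are look-alikes about, which are no part of the job. There is more than one size of the holder; the one meant has the size given above.

How it is judged:
By the outcome, as a careful person would: the job done as asked, in the order asked, and still so for the second after the job is handed in, while the arm keeps its last pose, push and grip.
It also fails if it takes over 45 s, if anything falls off the work surface, if the arm or the gripper's body presses on something with over 40 N, if the wrist force passes 120 N, or if a joint passes its speed limit or range.

## Working session

There is one attempt and no reset: what is moved stays moved. The work goes in short steps, Python scripts to look and compute and a tool call to move; the robot and the scene stay as the last step left them, time stands still between calls to the robot, and variables do not carry over. Pictures are saved under pics/ and viewed, and the job is handed in when it is done.

Besides the shell and the picture viewer there is one more tool, called after ">>>" by a JSON object that holds its "api" and its "payload". drive_tool: Moves the arm, as the interface text tells. Its arguments: {"type":"object","properties":{"plan":{"type":"array"},"fingers":{"type":"number"}},"required":["plan"]}

```bash
mkdir -p pics; ls; cat > h.py <<'E'
import numpy as np, cv2
from bench import arm
from scipy.spatial.transform import Rotation as Rn
E
python3 - <<'E'
from h import *
import pickle
print(arm.read_state())
d={}
for n in ("scene","top","wrist"):
    g=arm.get_image(n); d[n]=g
    cv2.imwrite(f"pics/{n}0.png",np.array(g["image"])[:,:,::-1])
    R=np.array(g["R"]);t=np.array(g["t"]);print(n,-R.T@t,R[2],np.array(g["K"])[0],g["dist"])
pickle.dump(d,open("im0.pkl","wb"))
E
```

```text
pics
{'clock': 0.0, 'joints': array([ 1.55160876e+00,  3.85549423e-01,  6.65970185e-03, -5.15462750e-04,
       -1.19400953e+00, -2.58604929e-01]), 'joint_vel': array([ 8.54566475e-05,  7.23202996e-04, -4.68022667e-04, -9.91864455e-04,
        8.91867109e-04,  1.05346338e-03]), 'joint_efforts': array([ 1.56611291e-04, -3.92290020e+01,  1.88393390e+01,  4.18633461e+00,
       -4.62568642e-03,  5.26199585e-06]), 'position': array([171.2231156 , 600.54665368, 255.23664979]), 'ee_rot': array([ 9.90355669e-01, -1.38544163e-01, -1.12269272e-04,  1.07254316e-03]), 'contact_force': array([-0.75280207, -1.06704567,  0.22055494]), 'wrist_torque': array([ 0.0386547 ,  0.02694151, -0.00641759]), 'gripper_width': 85.20185250949315}
scene [1085.62396972  324.60947469  790.97226779] [-0.53275825 -0.4217833  -0.73366716] [519.86540687   0.         323.01430085] [-0.15249569  0.          0.          0.          0.        ]
top [ 367.96509577  -42.80735605 1172.42728471] [ 0.20650789 -0.023649   -0.97815909] [584.3295543    0.         318.39265573] [-0.0789299  0.         0.         0.         0.       ]
wrist [240.59291257 579.88812226 373.19138754] [-0.27103588  0.07461492 -0.95967295] [414.12953207   0.         327.07524095] [-0.01507052  0.          0.          0.          0.        ]
```

View pics/scene0.png

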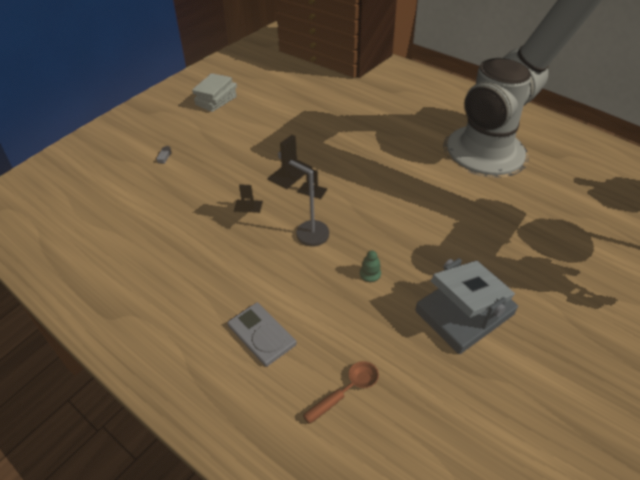

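View pics/top0.png

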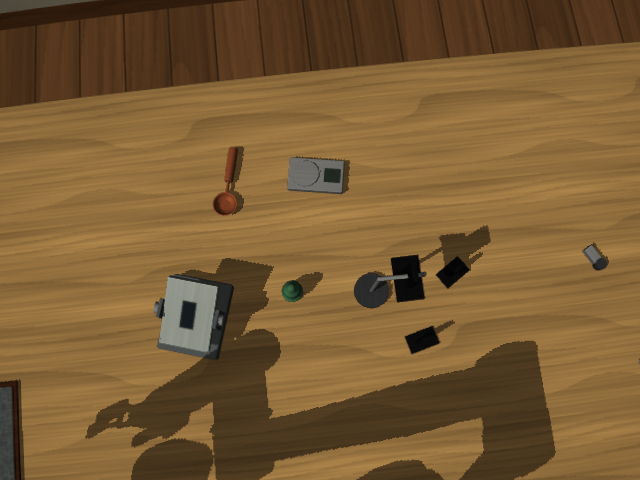

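View pics/wrist0.png

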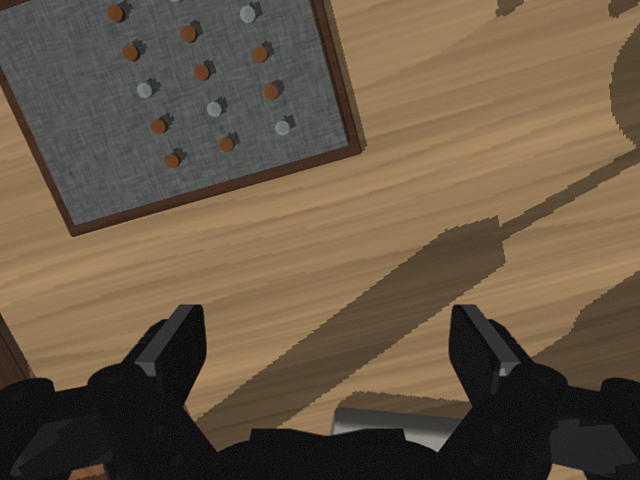

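Top view: the black candidates are at (408,278), which hangs on the peg, and two smaller ones at (453,272) and (422,340) that look like they stand on the bench. The viewer is at (190,315) and the stand foot at (371,290). I'll enlarge the crops to confirm.

```bash
python3 - <<'E'
from h import *
import pickle
d=pickle.load(open("im0.pkl","rb"))
s=np.array(d["scene"]["image"])[:,:,::-1]; t=np.array(d["top"]["image"])[:,:,::-1]
g=lambda a:np.clip(255*(a/255.)**0.55,0,255).astype(np.uint8)
a=g(cv2.resize(s[125:250,225:345],(400,417),interpolation=cv2.INTER_CUBIC))
b=g(cv2.resize(t[225:365,345:485],(400,400),interpolation=cv2.INTER_CUBIC))[:400]
c=np.zeros((420,800,3),np.uint8);c[:417,:400]=a;c[:400,400:]=b
cv2.imwrite("pics/crop1.png",c)
a=g(cv2.resize(s[245:355,405:525],(400,367),interpolation=cv2.INTER_CUBIC))
b=g(cv2.resize(t[255:375,140:260],(400,400),interpolation=cv2.INTER_CUBIC))
c=np.zeros((420,800,3),np.uint8);c[:367,:400]=a;c[:400,400:]=b
cv2.imwrite("pics/crop2.png",c)
E
```

```text
(no output)
```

View pics/crop1.png

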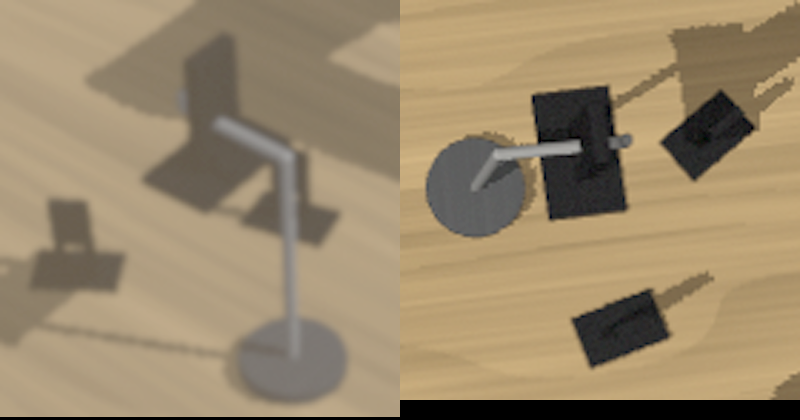

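View pics/crop2.png

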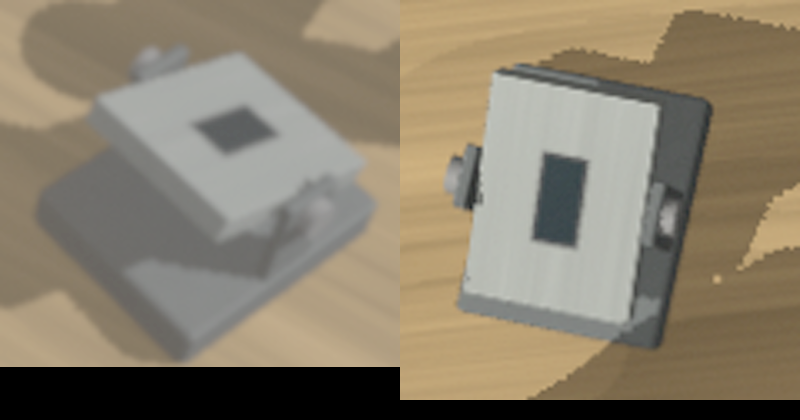

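The holder at top (408,278) / scene (292,165) is the only one hanging on the peg, and the largest. The other two stand on the bench and are smaller. Next I'll measure the corners.

```bash
cat >> h.py <<'E'
def ray(g,uv):
    K=np.array(g["K"]);D=np.array(g["dist"]);R=np.array(g["R"]);t=np.array(g["t"])
    p=cv2.undistortPoints(np.array(uv,float).reshape(-1,1,2),K,D).reshape(-1,2)
    d=np.c_[p,np.ones(len(p))]@R; d/=np.linalg.norm(d,axis=1)[:,None]
    return -R.T@t,d
def onz(g,uv,z):
    c,d=ray(g,uv); return c+d*((z-c[2])/d[:,2])[:,None]
def tri(gs,uvs):
    A=np.zeros((3,3));b=np.zeros(3);L=[]
    for g,uv in zip(gs,uvs):
        c,d=ray(g,uv);P=np.eye(3)-np.outer(d[0],d[0]);A+=P;b+=P@c;L.append((P,c))
    x=np.linalg.solve(A,b); return x,[np.linalg.norm(P@(x-c)) for P,c in L]
def proj(g,X):
    return cv2.projectPoints(np.array(X,float).reshape(-1,1,3),cv2.Rodrigues(np.array(g["R"]))[0],np.array(g["t"],float),np.array(g["K"]),np.array(g["dist"]))[0].reshape(-1,2)
E
python3 - <<'E'
from h import *
import pickle
d=pickle.load(open("im0.pkl","rb"))
T,S=d["top"],d["scene"]
def masks(im,roi,f):
    x0,y0,x1,y1=roi; m=np.zeros(im.shape[:2],np.uint8); m[y0:y1,x0:x1]=f(im[y0:y1,x0:x1].astype(int))*255
    c=max(cv2.findContours(m,cv2.RETR_EXTERNAL,cv2.CHAIN_APPROX_NONE)[0],key=cv2.contourArea); return c
t=np.array(T["image"]);s=np.array(S["image"])
print("deck px",t[300,175],t[349,170],s[290,450],s[285,500],s[305,445])
for n,im,roi in (("top",t,(140,255,260,375)),("scene",s,(405,245,525,355))):
    for th in (130,145,160):
        c=masks(im,roi,lambda a:(a.min(2)>th))
        print(n,th,cv2.contourArea(c),cv2.approxPolyDP(cv2.convexHull(c),4,True).reshape(-1,2).tolist())
# holder sole in top
c=masks(t,(380,245,436,312),lambda a:a.max(2)<50)
print("sole",cv2.contourArea(c),cv2.approxPolyDP(cv2.convexHull(c),3,True).reshape(-1,2).tolist(),cv2.minAreaRect(c))
for roi in ((436,250,475,290),(400,322,442,356)):
    c2=masks(t,roi,lambda a:a.max(2)<50);p=onz(T,cv2.boxPoints(cv2.minAreaRect(c2)),5);print("other",[np.linalg.norm(p[i]-p[i-1]).round(1) for i in range(4)],p.mean(0))
p=onz(T,cv2.boxPoints(cv2.minAreaRect(c)),144);print(p.round(1),[np.linalg.norm(p[i]-p[i-1]).round(1) for i in range(4)],p.mean(0))
E
```

```text
deck px [146 150 139] [74 79 75] [85 86 83] [125 127 124] [56 55 53]
top 130 3097.5 [[168, 277], [216, 287], [206, 350], [160, 341]]
top 145 0.0 [[164, 305]]Traceback (most recent call last):
  File "<stdin>", line 12, in <module>
  File "<stdin>", line 7, in masks
ValueError: max() iterable argument is empty
```

```bash
cat >> h.py <<'E'
def edgeline(im,a,b,n=40,w=4,lo=.12,hi=.88):
    """sub-pixel strongest-gradient line near segment a-b"""
    a=np.array(a,float);b=np.array(b,float);u=(b-a)/np.linalg.norm(b-a);nn=np.array([-u[1],u[0]])
    s=np.linspace(lo,hi,n);k=np.arange(-w,w+.01,.25)
    P=(a+(b-a)*s[:,None])[:,None]+nn*k[None,:,None]
    v=cv2.remap(cv2.GaussianBlur(im,(0,0),.7),P[...,0].astype(np.float32),P[...,1].astype(np.float32),cv2.INTER_LINEAR)
    gr=np.abs(np.gradient(v,axis=1)); i=gr[:,2:-2].argmax(1)+2
    pts=P[np.arange(n),i]
    l=cv2.fitLine(pts.astype(np.float32),cv2.DIST_HUBER,0,.01,.01).ravel()
    r=np.abs((pts-l[2:])@[-l[1],l[0]]); 
    return l,np.median(r)
def inter(l,m):
    s=np.linalg.solve(np.c_[l[:2],-m[:2]],m[2:]-l[2:]); return l[2:]+s[0]*l[:2]
def quad(im,q,w=4,**k):
    L=[edgeline(im,q[i],q[(i+1)%4],w=w,**k) for i in range(4)]
    return np.array([inter(L[i-1][0],L[i][0]) for i in range(4)]),[float(round(x[1],2)) for x in L]
E
python3 - <<'E'
from h import *
import pickle
d=pickle.load(open("im0.pkl","rb"))
T,S=d["top"],d["scene"]
t=cv2.cvtColor(np.array(T["image"]),cv2.COLOR_RGB2GRAY).astype(np.float32);s=cv2.cvtColor(np.array(S["image"]),cv2.COLOR_RGB2GRAY).astype(np.float32)
# order: high-left(+y), high-right, low-right, low-left  (top view)
qt,r1=quad(t,[(169,276),(218,285.6),(209,352),(159.5,342)],w=3)
# scene crop scale 3.333, off (405,245)
f=lambda x,y:(x/3.3333+405-.35,y/3.3333+245-.35)
qs,r2=quad(s,[f(*p) for p in ((218,228),(365,162),(240,53),(95,103))],w=3)
print(qt.round(1),r1,qs.round(1),r2)
gt,r3=quad(t,[(140+145/3.333-.35,255+153/3.33),(140+186/3.33,255+158/3.33),(140+176/3.33,255+246/3.33),(140+133/3.33,255+240/3.33)],w=2)
print("glass",gt.round(1),r3)
for l,lab in (((218,228),0),):pass
np.savez("deck.npz",qt=qt,qs=qs,gt=gt)
m=t.copy(); 
o=cv2.resize(np.array(T["image"])[255:375,140:260,::-1],(480,480)); o2=cv2.resize(np.array(S["image"])[245:365,405:525,::-1],(480,480))
for q,oo,x0,y0,c in ((qt,o,140,255,(0,0,255)),(gt,o,140,255,(0,255,0)),(qs,o2,405,245,(0,0,255))):
    cv2.polylines(oo,[np.round(((q-[x0,y0])+.5)*4).astype(int)],True,c,1)
    for i,p in enumerate(q): cv2.putText(oo,str(i),tuple(np.round(((p-[x0,y0])+.5)*4).astype(int)),0,.6,(255,0,0),2)
cv2.imwrite("pics/deckq.png",cv2.resize(np.hstack([o,o2]),(800,400)))
# sole
tm=np.array(T["image"])
for roi,z in (((380,245,436,312),144),((436,250,475,290),5),((400,322,442,356),5)):
    x0,y0,x1,y1=roi;m=np.zeros((480,640),np.uint8);m[y0:y1,x0:x1]=(tm[y0:y1,x0:x1].max(2)<50)*255
    c=max(cv2.findContours(m,0,1)[0],key=cv2.contourArea);b=cv2.boxPoints(cv2.minAreaRect(c))
    p=onz(T,b,z);print("rect",b.round(1).tolist(),p.round(1).tolist(),[round(float(np.linalg.norm(p[i]-p[i-1])),1) for i in range(4)],p.mean(0).round(1))
E
```

```text
[[167.7 276.6]
 [217.  286.1]
 [207.7 352.2]
 [158.4 341.7]] [0.17, 0.26, 0.23, 0.15] [[474.1 313.2]
 [512.9 291.1]
 [476.7 260.2]
 [433.8 273.5]] [0.83, 0.17, 0.2, 0.08]
glass [[182.5 299.9]
 [196.  302.4]
 [192.5 329.1]
 [178.9 326.9]] [0.13, 0.18, 0.23, 0.14]
rect [[390.5, 257.79998779296875], [421.29998779296875, 253.39999389648438], [427.70001220703125, 297.6000061035156], [396.8999938964844, 302.0]] [[539.1, -192.4, 144.0], [540.7, -248.6, 144.0], [460.6, -248.0, 144.0], [459.3, -192.6, 144.0]] [79.9, 56.2, 80.1, 55.4] [ 499.9 -220.4  144. ]
rect [[435.20001220703125, 274.29998779296875], [457.1000061035156, 255.0], [469.5, 269.1000061035156], [447.6000061035156, 288.3999938964844]] [[518.1, -298.1, 5.0], [552.3, -348.8, 5.0], [520.6, -369.4, 5.0], [486.9, -318.7, 5.0]] [37.4, 61.2, 37.7, 60.9] [ 519.5 -333.8    5. ]
rect [[404.6000061035156, 336.0], [432.20001220703125, 324.8999938964844], [439.20001220703125, 342.5], [411.6000061035156, 353.6000061035156]] [[403.0, -218.7, 5.0], [418.1, -276.5, 5.0], [382.1, -285.3, 5.0], [367.3, -227.7, 5.0]] [36.8, 59.7, 37.0, 59.4] [ 392.6 -252.1    5. ]
```

View pics/deckq.png

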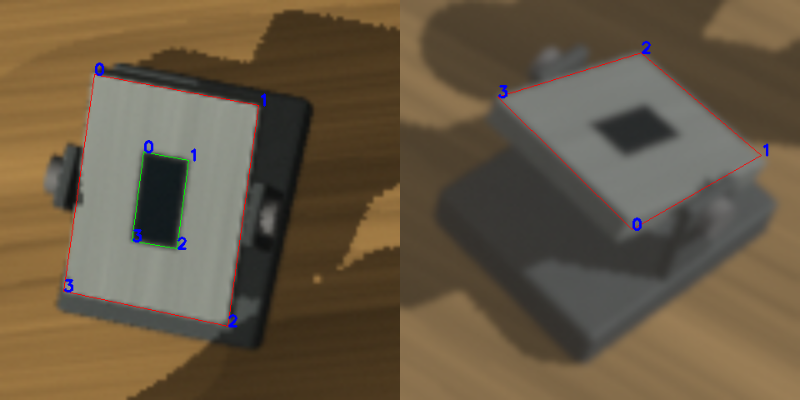

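```bash
python3 - <<'E'
from h import *
import pickle
d=pickle.load(open("im0.pkl","rb"));T,S=d["top"],d["scene"];z=np.load("deck.npz");qt,qs,gt=z["qt"],z["qs"],z["gt"]
for k in range(4):
    q=np.roll(qs,k,0);X=[tri((T,S),(qt[i],q[i])) for i in range(4)]
    res=max(r for x in X for r in x[1])
    print(k,round(res,1))
    if res<6:
        P=np.array([x[0] for x in X]);print(P.round(1),[round(float(np.linalg.norm(P[i]-P[i-1])),1) for i in range(4)],P.mean(0))
        n=np.cross(P[0]-P[2],P[1]-P[3]);n/=np.linalg.norm(n);print(n,np.degrees(np.arccos(abs(n[2]))))
# PnP, model in deck-frame face coordinates: order high+y, high-y, low-y, low+y
M=np.array([[65,48,0],[65,-48,0],[-65,-48,0],[-65,48,0]],float)
for name,g,q in (("top",T,qt),("top+glass",T,np.r_[qt,gt])):
    m=M if len(q)==4 else np.r_[M,np.array([[24,11,0],[24,-11,0],[-24,-11,0],[-24,11,0]],float)]
    n,rv,tv,e=cv2.solvePnPGeneric(m,q.reshape(-1,1,2),np.array(g["K"]),np.array(g["dist"]),flags=cv2.SOLVEPNP_IPPE)[:4]
    for r,t_,ee in zip(rv,tv,e):
        R=np.array(g["R"]).T@cv2.Rodrigues(r)[0];c=np.array(g["R"]).T@(t_.ravel()-np.array(g["t"]))
        print(name,ee,"c",c.round(1),"x",R[:,0].round(3),"y",R[:,1].round(3),"z",R[:,2].round(3))
# fixed height approach
for th in (0.2,.25,.3,.35,.4,.45,.5):
    zc=78+8*np.cos(th);dz=65*np.sin(th)
    H=onz(T,qt[:2],zc+dz);Lw=onz(T,qt[2:],zc-dz);c=onz(T,[gt.mean(0)],zc)[0]
    print(th,np.linalg.norm(H.mean(0)-Lw.mean(0)).round(1),np.linalg.norm(H[0]-H[1]).round(1),np.linalg.norm(Lw[0]-Lw[1]).round(1),H.mean(0).round(1),Lw.mean(0).round(1),c.round(1),((H.mean(0)+Lw.mean(0))/2).round(1))
E
```

```text
0 71.7
1 38.1
2 2.5
[[540.9 192.6 199.5]
 [529.2 125.6 107.9]
 [418.7 188.7 -81.5]
 [443.3 249.6  65.1]] [175.6, 114.0, 228.2, 160.6] [483.02298294 189.09985891  72.78370188]
[ 0.81987817  0.44294567 -0.36276566] 68.7298577484705
3 40.6
top [0.23525969] c [486.4 191.2  75.2] x [ 0.891 -0.279  0.357] y [ 0.302  0.953 -0.008] z [-0.339  0.115  0.934]
top [0.68592231] c [488.3 189.7  75.7] x [ 0.957 -0.15  -0.248] y [0.251 0.855 0.454] z [ 0.144 -0.497  0.856]
top+glass [0.84275183] c [485.  188.4  88.4] x [ 0.894 -0.277  0.352] y [ 0.3    0.954 -0.013] z [-0.332  0.117  0.936]
top+glass [1.05844582] c [486.  187.5  89. ] x [ 0.958 -0.15  -0.243] y [0.25  0.853 0.458] z [ 0.138 -0.499  0.855]
0.2 123.9 94.6 95.2 [544.3 172.9  98.8] [427.4 204.6  72.9] [485.3 189.   85.8] [485.8 188.8  85.8]
0.25 125.1 94.3 95.5 [543.8 172.3 101.8] [427.5 205.3  69.7] [485.3 189.   85.8] [485.7 188.8  85.8]
0.3 126.5 94.1 95.8 [543.3 171.7 104.9] [427.7 206.   66.4] [485.3 189.   85.6] [485.5 188.9  85.6]
0.35 128.3 93.8 96.0 [542.8 171.1 107.8] [427.9 206.7  63.2] [485.3 189.1  85.5] [485.4 188.9  85.5]
0.4 130.3 93.5 96.3 [542.4 170.6 110.7] [428.1 207.5  60.1] [485.3 189.1  85.4] [485.2 189.   85.4]
0.45 132.6 93.3 96.6 [541.9 170.  113.5] [428.2 208.2  56.9] [485.3 189.1  85.2] [485.1 189.1  85.2]
0.5 135.0 93.1 96.8 [541.5 169.4 116.2] [428.4 208.9  53.9] [485.4 189.2  85. ] [484.9 189.2  85. ]
```

```bash
python3 - <<'E'
from h import *
import pickle
d=pickle.load(open("im0.pkl","rb"));T,S=d["top"],d["scene"];z=np.load("deck.npz");qt,qs,gt=z["qt"],z["qs"],z["gt"]
for k in range(4):
    q=np.roll(qs[::-1],k,0);X=[tri((T,S),(qt[i],q[i])) for i in range(4)]
    res=max(r for x in X for r in x[1])
    print(k,round(res,1))
    if res<6:
        P=np.array([x[0] for x in X]);print(P.round(1),[round(float(np.linalg.norm(P[i]-P[i-1])),1) for i in range(4)],P.mean(0))
        n=np.cross(P[0]-P[2],P[1]-P[3]);n/=np.linalg.norm(n);print(n,(np.arccos(abs(n[2]))))
        x=(P[0]+P[1]-P[2]-P[3])/2;print("x",x,np.arctan2(x[1],x[0]),np.arctan2(x[2],np.hypot(*x[:2])));y=(P[0]+P[3]-P[1]-P[2])/2;print("y",y,np.arctan2(-y[0],y[1]))
M=np.array([[65,48,0],[65,-48,0],[-65,-48,0],[-65,48,0]],float)
# scene projections for candidate slopes, to compare with qs
for th in (.3,.35,.4,.45,.5):
    psi=-.3; 
    for psi in (-.27,-.3,):
        Rd=Rn.from_euler("zy",[psi,-th]).as_matrix();c=np.array([485.3,189,78])+Rd@[0,0,8]; c[:2]=485.3,189
        p=proj(S,M@Rd.T+c);print(th,psi,p.round(1).tolist(),proj(T,M@Rd.T+c).round(1).tolist())
print(qs.round(1).tolist(),qt.round(1).tolist())
E
```

```text
0 36.7
1 2.5
[[557.8 217.7 101.1]
 [529.2 125.6 107.9]
 [413.5 160.9  60.8]
 [443.3 249.6  65.1]] [124.2, 96.7, 129.9, 93.6] [485.98204239 188.45013396  83.73306673]
[ 0.30807751 -0.11259209 -0.94467522] 0.3341933016306553
x [115.13043177 -33.58136967  41.54876951] -0.2838074004217907 0.33350661710255575
y [29.2003583  90.41784708 -1.25372289] -0.3123757729242523
2 40.6
3 71.7
0.3 -0.27 [[475.1, 310.6], [432.5, 277.6], [477.0, 259.0], [517.9, 288.0]] [[166.6, 276.4], [218.0, 284.5], [208.2, 352.1], [157.4, 344.2]]
0.3 -0.3 [[473.6, 310.2], [432.3, 276.8], [478.3, 259.4], [518.3, 288.8]] [[167.8, 275.8], [218.9, 285.4], [207.0, 352.7], [156.5, 343.3]]
0.35 -0.27 [[475.9, 308.9], [432.9, 276.5], [476.3, 260.7], [517.4, 289.1]] [[166.2, 276.8], [217.8, 284.7], [208.5, 351.5], [157.8, 343.8]]
0.35 -0.3 [[474.4, 308.4], [432.7, 275.7], [477.6, 261.1], [517.8, 289.9]] [[167.4, 276.2], [218.7, 285.7], [207.3, 352.1], [156.8, 342.9]]
0.4 -0.27 [[476.7, 307.1], [433.4, 275.4], [475.6, 262.4], [516.8, 290.3]] [[165.8, 277.2], [217.7, 285.1], [208.8, 350.8], [158.1, 343.4]]
0.4 -0.3 [[475.3, 30
[... 283 characters left out ...]
8], [433.5, 273.5], [476.1, 264.6], [516.7, 292.2]] [[166.5, 277.2], [218.5, 286.4], [207.9, 350.6], [157.5, 342.0]]
0.5 -0.27 [[478.4, 303.4], [434.4, 273.0], [474.1, 265.9], [515.6, 292.7]] [[165.0, 278.5], [217.4, 285.9], [209.3, 349.2], [158.7, 342.3]]
0.5 -0.3 [[477.0, 302.9], [434.0, 272.4], [475.3, 266.4], [516.1, 293.4]] [[166.1, 277.9], [218.3, 286.8], [208.2, 349.7], [157.8, 341.5]]
[[474.1000061035156, 313.20001220703125], [512.9000244140625, 291.1000061035156], [476.70001220703125, 260.20001220703125], [433.79998779296875, 273.5]] [[167.6999969482422, 276.6000061035156], [217.0, 286.1000061035156], [207.6999969482422, 352.20001220703125], [158.39999389648438, 341.70001220703125]]
```

>>> {"api": "drive_tool", "payload": {"plan": [[[0.0365,0.0309,-0.0045],0],[[0.0365,0.0309,-0.0045],0],[[0.0365,0.0309,-0.0045],0],[[0.0365,0.0309,-0.0045],0],[[0.0365,0.0309,-0.0045],0],[[0.0365,0.0309,-0.0045],0],[[0.0365,0.0309,-0.0045],0],[[0.0365,0.0309,-0.0045],0],[[0.0365,0.0309,-0.0045],0],[[0.0365,0.0309,-0.0045],0],[[0,0,0],0],[[0,0,0],0]], "fingers": -1}}

```text
clock: 1.65
position: [437.4, 203.7, 301.0]
ee_rot: [0.99, -0.139, -0.0, 0.0]
contact_force: [-0.3, 0.6, -0.2]
gripper_width: 85.0
```

```bash
python3 - <<'E'
from h import *
import pickle
g=arm.get_image("wrist");s=arm.read_state();print({k:np.round(s[k],3) for k in s})
pickle.dump(g,open("w1.pkl","wb"));cv2.imwrite("pics/w1.png",np.array(g["image"])[:,:,::-1])
E
```

```text
{'clock': np.float64(1.7), 'joints': array([ 0.774,  0.108, -0.252, -0.   , -1.212,  0.519]), 'joint_vel': array([ 0.016, -0.   ,  0.002,  0.001, -0.002,  0.002]), 'joint_efforts': array([-4.4800e-01, -2.4873e+01,  1.9000e+01,  4.2320e+00, -6.0000e-03,
       -1.0000e-03]), 'position': array([437.248, 204.127, 301.041]), 'ee_rot': array([ 0.99 , -0.138, -0.   ,  0.   ]), 'contact_force': array([-0.207, -0.846,  0.126]), 'wrist_torque': array([ 0.043,  0.029, -0.015]), 'gripper_width': np.float64(85.308)}
```

View pics/w1.png

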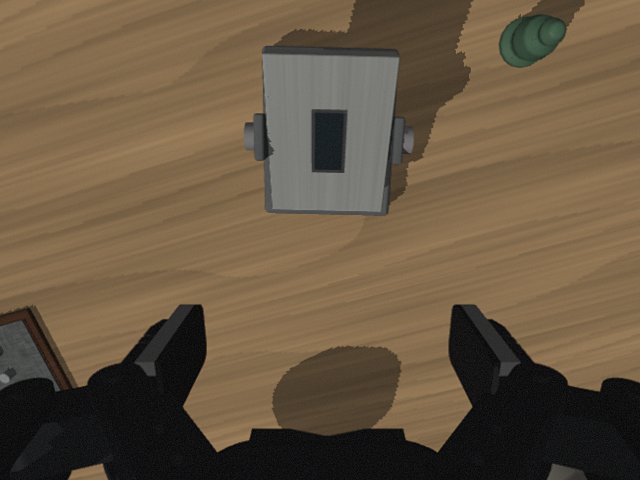

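The deck face corners are at about (264,54), (398,57), (387,212) and (267,210), with the glass at (329,141).

```bash
cat > deck.py <<'E'
from h import *
import pickle,sys
def solve(g,q0,g0,w=3):
    t=cv2.cvtColor(np.array(g["image"]),cv2.COLOR_RGB2GRAY).astype(np.float32)
    qt,r=quad(t,q0,w=w);gt,r2=quad(t,g0,w=2)
    print(qt.round(1).tolist(),r,gt.round(1).tolist(),r2)
    M=np.array([[65,48,0],[65,-48,0],[-65,-48,0],[-65,48,0]],float);G=np.array([[24,11,0],[24,-11,0],[-24,-11,0],[-24,11,0]],float)
    for m,q in ((M,qt),(np.r_[M,G],np.r_[qt,gt])):
        n,rv,tv,e=cv2.solvePnPGeneric(m,q.reshape(-1,1,2),np.array(g["K"]),np.array(g["dist"]),flags=cv2.SOLVEPNP_IPPE)[:4]
        for r,t_,ee in zip(rv,tv,e):
            R=np.array(g["R"]).T@cv2.Rodrigues(r)[0];c=np.array(g["R"]).T@(t_.ravel()-np.array(g["t"]))
            x=R[:,0];print(ee.round(2),"c",c.round(1),"yaw",np.arctan2(x[1],x[0]).round(3),"slope",np.arcsin(x[2]).round(3),"y",R[:,1].round(3))
    c=onz(g,[qt.mean(0)],85.5)
    # known heights: slope from length
    for th in np.arange(.25,.46,.05):
        zc=78+8*np.cos(th);dz=65*np.sin(th)
        H=onz(g,qt[:2],zc+dz);L=onz(g,qt[2:],zc-dz);d=H.mean(0)-L.mean(0);y=H[0]+L[1]-H[1]-L[0]
        print(round(th,2),np.linalg.norm(d).round(1),np.linalg.norm(H[0]-H[1]).round(1),np.linalg.norm(L[0]-L[1]).round(1),"yaw",np.arctan2(d[1],d[0]).round(3),"mid",((H+L).mean(0)/2).round(1),"glass",onz(g,[gt.mean(0)],zc)[0].round(1))
    return qt,gt
E
python3 - <<'E'
from deck import *
g=pickle.load(open("w1.pkl","rb"))
qt,gt=solve(g,[(264,54),(398,57),(387,212),(267,210)],[(312,111),(346,111),(344,172),(312,171)])
im=np.array(g["image"])[:,:,::-1][30:230,240:420].copy();k=3
im=cv2.resize(im,None,fx=k,fy=k,interpolation=cv2.INTER_NEAREST)
for q in (qt,gt): cv2.polylines(im,[np.round((q-[240,30]+.5)*k).astype(int)],True,(0,0,255),1)
cv2.imwrite("pics/w1q.png",im)
E
```

```text
[[263.3999938964844, 53.599998474121094], [396.6000061035156, 56.70000076293945], [386.20001220703125, 211.39999389648438], [268.70001220703125, 208.8000030517578]] [0.24, 1.19, 0.27, 0.85] [[311.3999938964844, 109.5999984741211], [347.29998779296875, 109.4000015258789], [343.6000061035156, 172.8000030517578], [311.29998779296875, 171.39999389648438]] [0.06, 0.14, 0.28, 0.12]
[3.07] c [486.  187.3  91.8] yaw -0.292 slope 0.422 y [ 0.295  0.955 -0.018]
[5.07] c [496.1 184.   94.1] yaw -0.298 slope -0.527 y [0.297 0.955 0.006]
[3.03] c [486.3 187.2  95.1] yaw -0.294 slope 0.412 y [ 0.295  0.955 -0.014]
[5.94] c [492.4 185.3 100.7] yaw -0.299 slope -0.532 y [0.296 0.955 0.003]
0.25 124.1 94.5 101.5 yaw -0.293 mid [487.4 186.6  85.8] glass [487.  187.   85.8]
0.3 126.2 93.6 102.4 yaw -0.293 mid [486.9 186.8  85.6] glass [487.  187.   85.6]
0.35 128.6 92.7 103.3 yaw -0.292 mid [486.3 187.   85.5] glass [486.9 187.   85.5]
0.4 131.1 91.9 104.3 yaw -0.292 mid [485.8 187.1  85.4] glass [486.9 187.   85.4]
0.45 133.9 91.0 105.2 yaw -0.292 mid [485.3 187.3  85.2] glass [486.9 187.   85.2]
```

View pics/w1q.png

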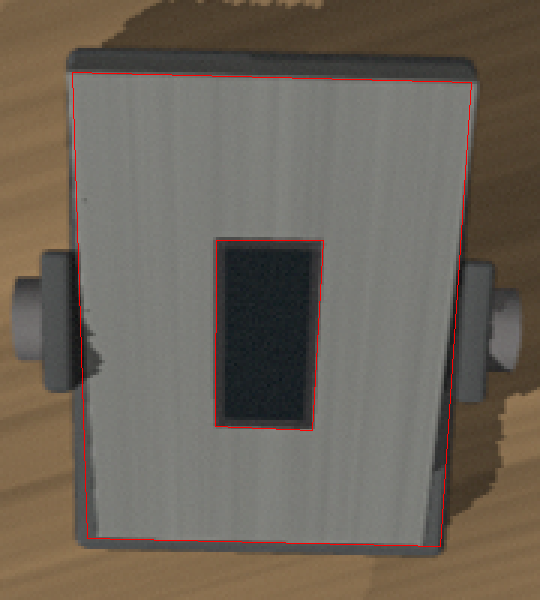

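The outer grey strips are the base seen below the deck, so I'll refit the side edges on the bright face itself.

```bash
python3 - <<'E'
from deck import *
g=pickle.load(open("w1.pkl","rb"))
qt,gt=solve(g,[(263.7,54),(397,57.3),(380.2,211.2),(271.4,208.8)],[(312,110),(347,110),(343.6,172.5),(311.5,171.5)],w=1.7)
print(onz(g,[gt.mean(0),],85.5))
im=np.array(g["image"])[:,:,::-1][30:230,240:420].copy();k=3
im=cv2.resize(im,None,fx=k,fy=k,interpolation=cv2.INTER_NEAREST)
for q in (qt,gt): cv2.polylines(im,[np.round((q-[240,30]+.5)*k).astype(int)],True,(0,0,255),1)
cv2.imwrite("pics/w1r.png",im)
E
```

```text
[[262.0, 53.20000076293945], [398.3999938964844, 56.900001525878906], [381.1000061035156, 211.0], [272.1000061035156, 209.10000610351562]] [0.23, 0.09, 0.19, 0.28] [[311.6000061035156, 108.0999984741211], [347.0, 109.80000305175781], [343.6000061035156, 172.89999389648438], [311.29998779296875, 171.39999389648438]] [0.17, 0.24, 0.27, 0.09]
[0.33] c [486.2 187.3  83.3] yaw -0.3 slope 0.363 y [0.295 0.955 0.001]
[6.72] c [495.6 184.5  88.9] yaw -0.305 slope -0.486 y [ 0.294  0.956 -0.012]
[2.17] c [486.4 187.2  87.4] yaw -0.301 slope 0.356 y [ 0.296  0.955 -0.001]
[6.49] c [491.9 185.6  94.7] yaw -0.306 slope -0.481 y [ 0.296  0.955 -0.01 ]
0.25 124.2 96.8 94.1 yaw -0.3 mid [487.5 186.9  85.8] glass [487.2 186.9  85.8]
0.3 126.3 95.8 95.0 yaw -0.3 mid [487.  187.1  85.6] glass [487.2 186.9  85.6]
0.35 128.6 94.9 95.9 yaw -0.3 mid [486.5 187.2  85.5] glass [487.2 186.9  85.5]
0.4 131.2 94.1 96.7 yaw -0.3 mid [486.  187.4  85.4] glass [487.1 186.9  85.4]
0.45 133.9 93.2 97.6 yaw -0.299 mid [485.5 187.6  85.2] glass [487.1 186.9  85.2]
[[487.15476176 186.93539182  85.5       ]]
```

View pics/w1r.png

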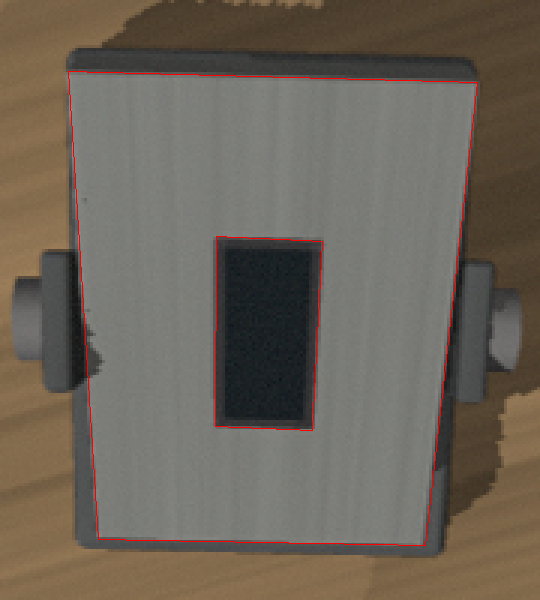

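Deck solved: slope ≈0.36, yaw ≈-0.30, glass centre ≈(486,188,85.5). The single-view PnP reprojects to 0.33 px and agrees with the top view to about 2 mm. Next I'll go and look at the holder.

>>> {"api": "drive_tool", "payload": {"plan": [[[0.0129,0.0404,0],0],[[0.0129,0.0404,0],0],[[0.0129,0.0404,0],0],[[0.0129,0.0404,0],0],[[0.0129,0.0404,0],0],[[0.0129,0.0404,0],0],[[0.0129,0.0404,0],0],[[0.0129,0.0404,0],0],[[0.0129,0.0404,0],0],[[0.0129,0.0404,0],0],[[0,0,0],-8],[[0,0,0],-8]]}}

```text
clock: 3.2
position: [451.2, -219.5, 300.8]
ee_rot: [1.0, 0.003, -0.0, -0.0]
contact_force: [0.6, -0.5, -0.1]
gripper_width: 85.6
```

>>> {"api": "drive_tool", "payload": {"plan": [[[0,0,0],0],[[0,0,0],0]]}}

```text
clock: 3.45
position: [451.2, -219.3, 301.2]
ee_rot: [1.0, 0.001, -0.0, -0.0]
contact_force: [0.1, -0.3, 0.1]
gripper_width: 85.4
```

```bash
python3 - <<'E'
from h import *
import pickle
g=arm.get_image("wrist");s=arm.read_state();print({k:np.round(s[k],3) for k in ("clock","joints","position","ee_rot")})
pickle.dump(g,open("w2.pkl","wb"));cv2.imwrite("pics/w2.png",np.clip(255*(np.array(g["image"])[:,:,::-1]/255.)**.6,0,255).astype(np.uint8))
E
```

```text
{'clock': np.float64(3.5), 'joints': array([-0.129,  0.142, -0.211, -0.   , -1.218,  1.701]), 'position': array([ 451.118, -219.453,  301.293]), 'ee_rot': array([ 1.   ,  0.001, -0.   , -0.   ])}
```

View pics/w2.png

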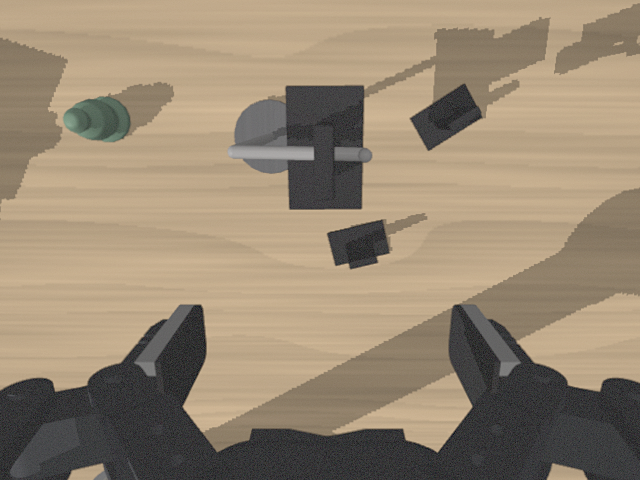

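The sole is seen at (286,86)-(363,209), the handle at columns 315-334, and the peg from (230,152) to (368,155).

```bash
python3 - <<'E'
from h import *
import pickle
g=pickle.load(open("w2.pkl","rb"))
t=cv2.cvtColor(np.array(g["image"]),cv2.COLOR_RGB2GRAY).astype(np.float32)
q,r=quad(t,[(286,86),(363,86),(362,209),(289,209)],w=2.5);print(q.round(1).tolist(),r)
P=onz(g,q,144);print(P.round(1).tolist(),[round(float(np.linalg.norm(P[i]-P[i-1])),1) for i in range(4)],P.mean(0).round(1))
x=P[0]+P[1]-P[2]-P[3];print("yaw",np.arctan2(x[1],x[0]))
# peg ends, axis z170
pg=onz(g,[(240,152.5),(300,153.2),(350,153.8)],170);print("peg",pg.round(1).tolist(), np.arctan2(pg[2,0]-pg[0,0],-(pg[2,1]-pg[0,1])))
im=np.array(g["image"])[:,:,::-1][75:220,220:385];im=np.clip(255*(im/255.)**.45,0,255).astype(np.uint8)
cv2.imwrite("pics/w2c.png",cv2.resize(im,None,fx=4,fy=4,interpolation=cv2.INTER_NEAREST))
E
```

```text
[[284.6000061035156, 85.5999984741211], [364.0, 84.9000015258789], [360.8999938964844, 208.1999969482422], [288.70001220703125, 210.10000610351562]] [0.18, 0.33, 0.22, 0.24]
[[540.4, -194.1, 144.0], [540.9, -243.9, 144.0], [461.9, -243.8, 144.0], [460.5, -194.7, 144.0]] [79.9, 49.8, 79.1, 49.1] [ 500.9 -219.1  144. ]
yaw 0.0034176994966546538
peg [[501.4, -169.2, 170.0], [501.0, -204.7, 170.0], [500.6, -234.4, 170.0]] -0.010982702726448112
```

View pics/w2c.png

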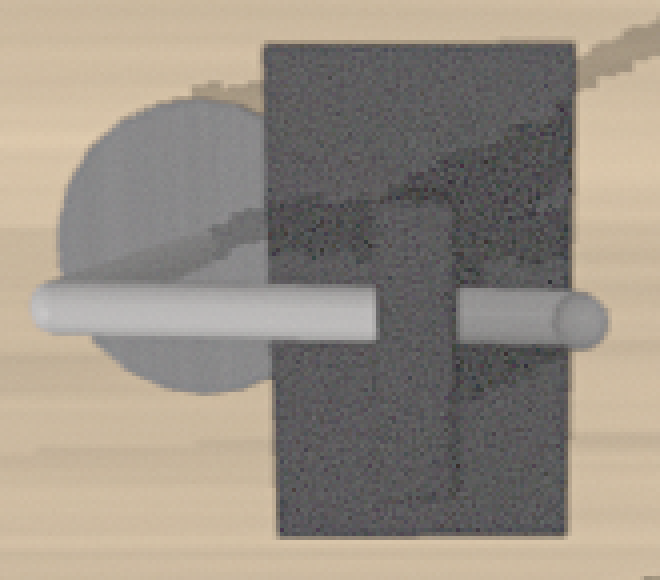

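>>> {"api": "drive_tool", "payload": {"plan": [[[0.025,0,0],0],[[0.0245,0,0],0],[[0,0,0.03],0],[[0,0,0.03],0],[[0,0,0.029],0],[[0,0,0],0],[[0,0,0],0]], "fingers": -1}}

```text
clock: 4.38
position: [501.3, -220.1, 213.6]
ee_rot: [1.0, 0.001, 0.001, 0.0]
contact_force: [0.2, 0.5, 0.4]
gripper_width: 85.5
```

```bash
python3 - <<'E'
from h import *
s=arm.read_state();print({k:np.round(s[k],3) for k in ("clock","position","ee_rot","contact_force")})
for n in ("wrist","scene"):
    g=arm.get_image(n);im=np.array(g["image"])[:,:,::-1]
    if n=="scene": im=cv2.resize(im[60:260,200:400],(600,600),interpolation=cv2.INTER_CUBIC)
    cv2.imwrite(f"pics/a_{n}.png",np.clip(255*(im/255.)**.55,0,255).astype(np.uint8))
E
```

```text
{'clock': np.float64(4.375), 'position': array([ 501.253, -220.137,  213.599]), 'ee_rot': array([1.   , 0.001, 0.001, 0.   ]), 'contact_force': array([0.195, 0.471, 0.422])}
```

View pics/a_wrist.png

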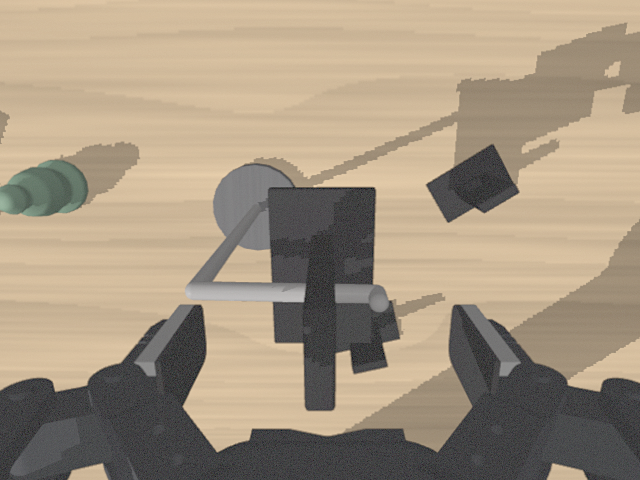

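View pics/a_scene.png

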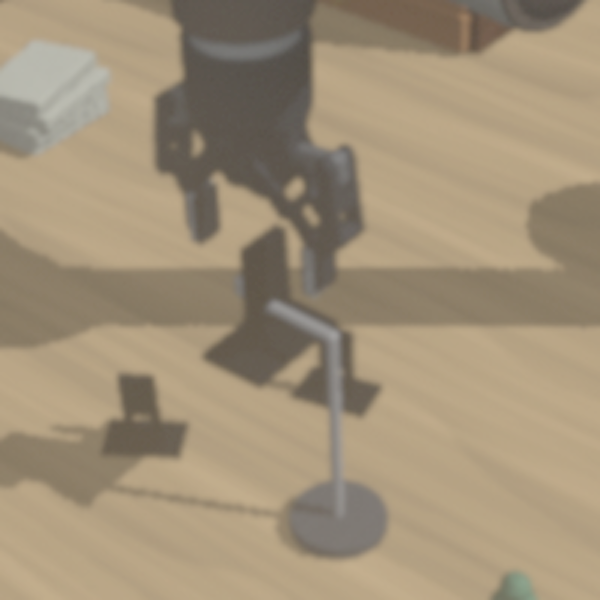

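The handle stands between the open fingers at column 320, with the jaw centre near 327, and nothing is touching. I'll close now.

>>> {"api": "drive_tool", "payload": {"plan": [[[0,0,0],0],[[0,0,0],0],[[0,0,0],0],[[0,0,0],0],[[0,0,0],0],[[0,0,0],0],[[0,0,0],0],[[0,0,0],0]], "fingers": 1}}

```text
clock: 5.48
position: [500.4, -220.0, 212.4]
ee_rot: [1.0, 0.001, 0.0, 0.0]
contact_force: [0.4, 0.5, 0.6]
gripper_width: 9.3
```

```bash
python3 - <<'E'
from h import *
s=arm.read_state();print({k:np.round(s[k],3) for k in ("clock","position","ee_rot","contact_force","wrist_torque","gripper_width")})
for n in ("wrist","scene"):
    g=arm.get_image(n);im=np.array(g["image"])[:,:,::-1]
    if n=="scene": im=cv2.resize(im[60:260,200:400],(600,600),interpolation=cv2.INTER_CUBIC)
    cv2.imwrite(f"pics/b_{n}.png",np.clip(255*(im/255.)**.55,0,255).astype(np.uint8))
E
```

```text
{'clock': np.float64(5.475), 'position': array([ 500.439, -220.029,  212.353]), 'ee_rot': array([1.   , 0.001, 0.   , 0.   ]), 'contact_force': array([0.399, 0.489, 0.634]), 'wrist_torque': array([ 0.085,  0.054, -0.019]), 'gripper_width': np.float64(9.288)}
```

View pics/b_wrist.png

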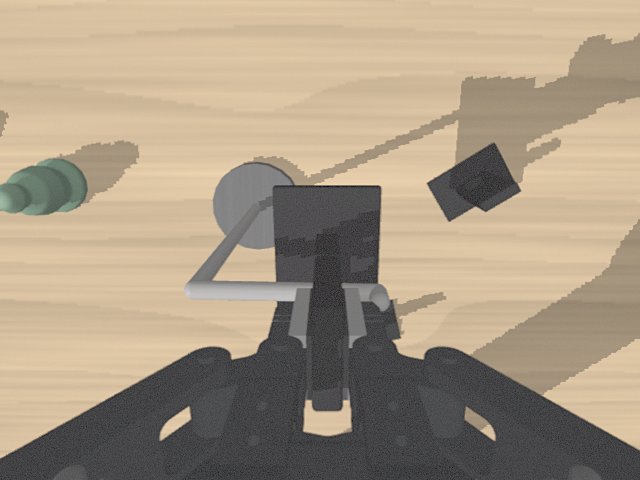

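View pics/b_scene.png

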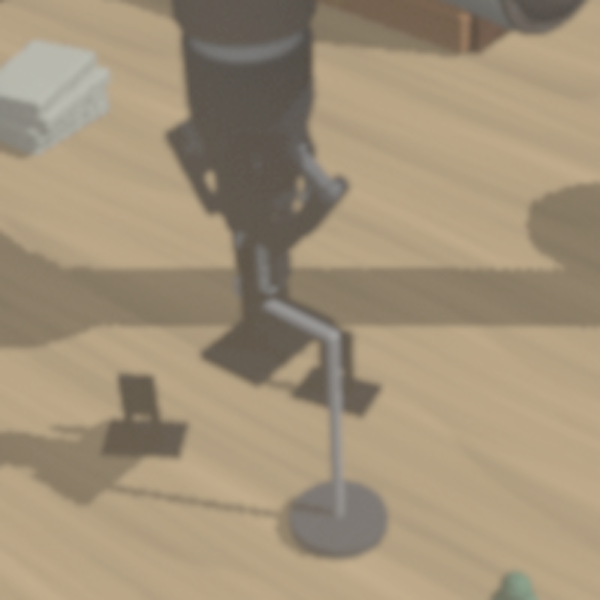

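Gripped, with the opening at 9.3 mm. Lifting 12 mm.

>>> {"api": "drive_tool", "payload": {"plan": [[[0,0,-0.004],0],[[0,0,-0.004],0],[[0,0,-0.004],0],[[0,0,0],0],[[0,0,0],0]]}}

```text
clock: 6.2
position: [500.3, -220.0, 224.2]
ee_rot: [1.0, 0.001, -0.0, -0.0]
contact_force: [-0.9, -0.1, -1.0]
gripper_width: 9.4
```

```bash
python3 - <<'E'
from h import *
s=arm.read_state();print({k:np.round(s[k],3) for k in ("clock","position","ee_rot","contact_force","wrist_torque","gripper_width")})
for n in ("wrist","scene"):
    g=arm.get_image(n);im=np.array(g["image"])[:,:,::-1]
    if n=="scene": im=cv2.resize(im[60:260,200:400],(600,600),interpolation=cv2.INTER_CUBIC)
    cv2.imwrite(f"pics/c_{n}.png",np.clip(255*(im/255.)**.55,0,255).astype(np.uint8))
E
```

```text
{'clock': np.float64(6.2), 'position': array([ 500.306, -220.009,  224.234]), 'ee_rot': array([ 1.   ,  0.001, -0.   , -0.   ]), 'contact_force': array([-0.926, -0.086, -1.047]), 'wrist_torque': array([-0.014,  0.064,  0.008]), 'gripper_width': np.float64(9.357)}
```

View pics/c_wrist.png

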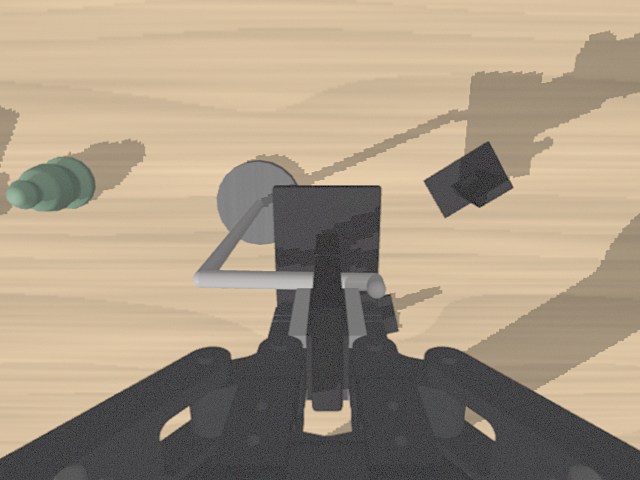

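It came up with the tool: the weight is about 1 N and the sole's outline in the wrist view is unchanged. Moving it off along -y.

>>> {"api": "drive_tool", "payload": {"plan": [[[0,0.012,0],0],[[0,0.012,0],0],[[0,0.012,0],0],[[0,0.012,0],0],[[0,0.012,0],0],[[0,0.01,0],0],[[0,0,-0.02],0],[[0,0,-0.03],0],[[0,0,-0.03],0],[[0,0,0],0],[[0,0,0],0]]}}

```text
clock: 7.68
position: [500.0, -289.9, 303.2]
ee_rot: [1.0, 0.001, -0.001, -0.001]
contact_force: [-0.6, -0.2, -2.0]
gripper_width: 9.4
```

```bash
python3 - <<'E'
from h import *
s=arm.read_state();print({k:np.round(s[k],3) for k in ("clock","position","ee_rot","contact_force","wrist_torque","gripper_width")})
for n in ("wrist","scene"):
    g=arm.get_image(n);im=np.array(g["image"])[:,:,::-1]
    if n=="scene": im=cv2.resize(im[40:260,190:410],(600,600),interpolation=cv2.INTER_CUBIC)
    cv2.imwrite(f"pics/d_{n}.png",np.clip(255*(im/255.)**.55,0,255).astype(np.uint8))
E
```

```text
{'clock': np.float64(7.675), 'position': array([ 499.976, -289.857,  303.17 ]), 'ee_rot': array([ 1.   ,  0.001, -0.001, -0.001]), 'contact_force': array([-0.558, -0.193, -1.985]), 'wrist_torque': array([0.017, 0.024, 0.052]), 'gripper_width': np.float64(9.408)}
```

View pics/d_wrist.png

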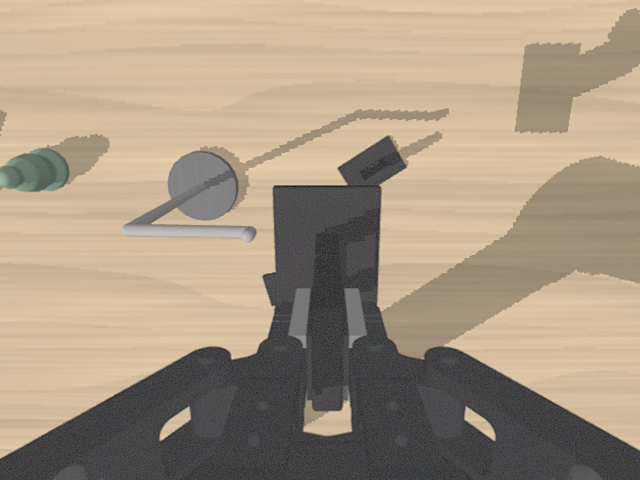

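View pics/d_scene.png

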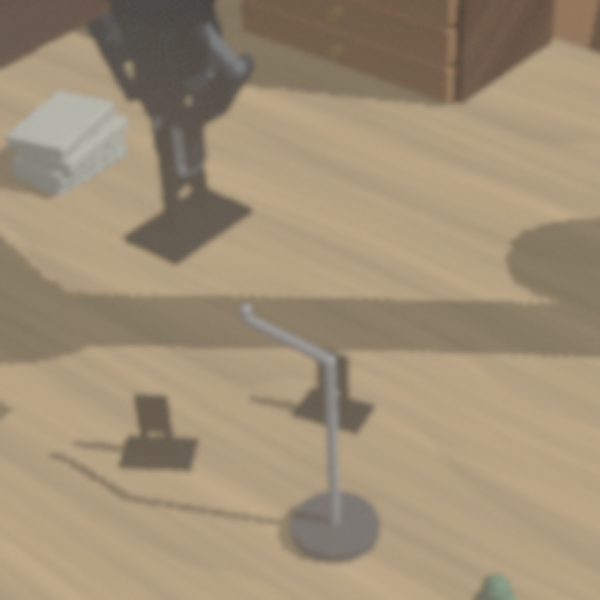

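The holder is free of the peg and still level. I'll carry it to above the deck and turn it to the deck's yaw.

>>> {"api": "drive_tool", "payload": {"plan": [[[-0.0015,-0.048,0],0],[[-0.0015,-0.048,0],0],[[-0.0015,-0.048,0],0],[[-0.0015,-0.048,0],0],[[-0.0015,-0.048,0],0],[[-0.0015,-0.048,0],0],[[-0.0015,-0.048,0],0],[[-0.0015,-0.048,0],0],[[-0.0015,-0.048,0],0],[[-0.0015,-0.047,0],0],[[0,0,0],8.6],[[0,0,0],8.6]]}}

```text
clock: 9.28
position: [484.3, 189.6, 302.9]
ee_rot: [0.989, -0.15, -0.001, 0.001]
contact_force: [-0.3, 0.0, -1.7]
gripper_width: 9.2
```

>>> {"api": "drive_tool", "payload": {"plan": [[[0,0,0.04],0],[[0,0,0.03],0],[[0,0,0.03],0],[[0,0,0.01],0],[[0,0,0],0],[[0,0,0],0]]}}

```text
clock: 10.02
position: [485.5, 189.3, 195.5]
ee_rot: [0.989, -0.149, 0.001, -0.001]
contact_force: [-0.4, 0.5, -1.1]
gripper_width: 9.6
```

```bash
cat > look.py <<'E'
from h import *
import sys
tag=sys.argv[1]
s=arm.read_state();print({k:np.round(s[k],3) for k in ("clock","joints","position","ee_rot","contact_force","wrist_torque","gripper_width")})
q=s["ee_rot"];M=Rn.from_quat(q).as_matrix();print("toolyaw",np.arctan2(M[1,0],M[0,0]).round(4))
import pickle
for n,roi in (("wrist",None),("scene",(400,180,540,340)),("top",(130,240,270,380))):
    if n not in sys.argv[2:]: continue
    g=arm.get_image(n);pickle.dump(g,open(f"{tag}_{n}.pkl","wb"));im=np.array(g["image"])[:,:,::-1]
    if roi: x0,y0,x1,y1=roi;im=cv2.resize(im[y0:y1,x0:x1],None,fx=3.7,fy=3.7,interpolation=cv2.INTER_CUBIC)
    cv2.imwrite(f"pics/{tag}_{n}.png",np.clip(255*(im/255.)**.5,0,255).astype(np.uint8))
E
python3 look.py e wrist scene top
```

```text
{'clock': np.float64(10.025), 'joints': array([ 0.684,  0.263, -0.336,  0.001, -0.969,  0.588]), 'position': array([485.524, 189.346, 195.467]), 'ee_rot': array([ 0.989, -0.149,  0.001, -0.001]), 'contact_force': array([-0.354,  0.514, -1.142]), 'wrist_torque': array([ 0.024, -0.013,  0.023]), 'gripper_width': np.float64(9.639)}
toolyaw -0.2984
```

View pics/e_wrist.png

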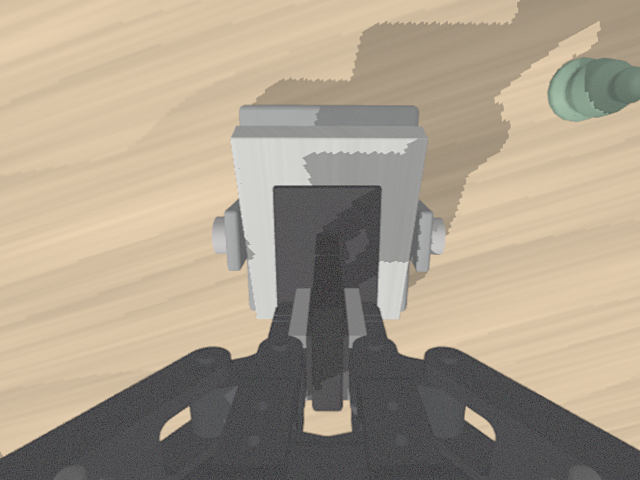

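View pics/e_scene.png

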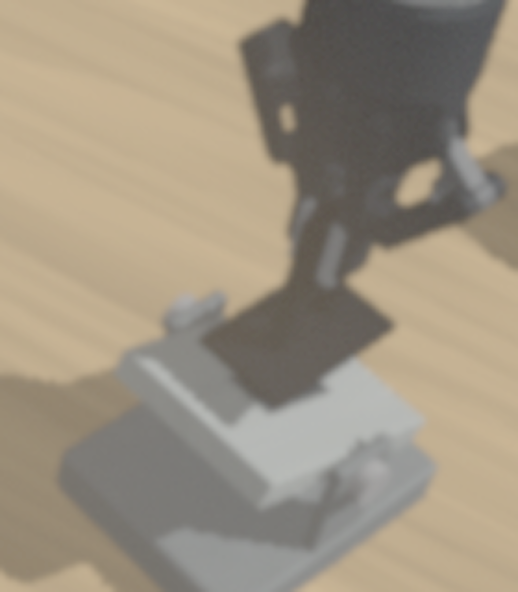

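View pics/e_top.png

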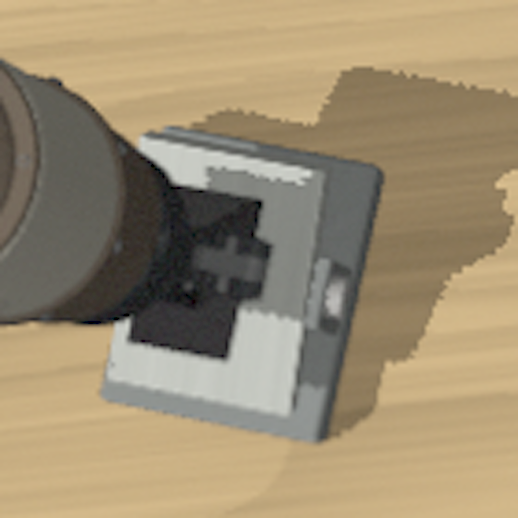

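The sole is centred across the deck to about 1 mm (sole mid column 327.5, deck mid 329) and parallel to it. I'll descend to near contact.

>>> {"api": "drive_tool", "payload": {"plan": [[[-0.0015,0.001,0.008],0],[[0,0,0.008],0],[[0,0,0.003],0],[[0,0,0.001],0],[[0,0,0],0]]}}

```text
clock: 10.8
position: [483.0, 188.4, 174.3]
ee_rot: [0.989, -0.149, -0.0, 0.0]
contact_force: [-0.8, -0.7, 0.0]
gripper_width: 9.4
```

>>> {"api": "drive_tool", "payload": {"plan": [[[0,0,0.001],0],[[0,0,0],0]]}}

```text
clock: 11.05
position: [483.1, 188.5, 174.2]
ee_rot: [0.989, -0.149, 0.0, -0.0]
contact_force: [-3.3, -0.1, 4.7]
gripper_width: 8.6
```

>>> {"api": "drive_tool", "payload": {"plan": [[[0,0,0.001],0],[[0,0,0],0]]}}

```text
clock: 11.3
position: [483.1, 188.5, 174.0]
ee_rot: [0.989, -0.149, 0.0, -0.0]
contact_force: [-5.7, -0.4, 9.9]
gripper_width: 9.6
```

Edge contact came at TCP z≈174.2, exactly as predicted. Now I'll pivot about the uphill edge in small steps, moving down-slope and down.

>>> {"api": "drive_tool", "payload": {"plan": [[[-0.001,0,0.0006],0],[[-0.001,0,0.0006],0],[[0,0,0],0]]}}

```text
clock: 11.68
position: [482.5, 188.8, 173.7]
ee_rot: [0.989, -0.148, 0.002, -0.0]
contact_force: [-2.6, -3.0, 11.7]
gripper_width: 9.1
```

>>> {"api": "drive_tool", "payload": {"plan": [[[-0.001,0,0.0006],0],[[-0.001,0,0.0006],0],[[0,0,0],0]]}}

```text
clock: 12.05
position: [481.8, 189.7, 173.3]
ee_rot: [0.989, -0.148, 0.003, -0.001]
contact_force: [-0.6, -4.3, 11.5]
gripper_width: 9.3
```

```bash
python3 look.py f wrist scene
```

```text
{'clock': np.float64(12.05), 'joints': array([ 0.691,  0.281, -0.378,  0.005, -0.907,  0.58 ]), 'position': array([481.779, 189.744, 173.291]), 'ee_rot': array([ 0.989, -0.148,  0.003, -0.001]), 'contact_force': array([-0.621, -4.312, 11.508]), 'wrist_torque': array([-1.453, -0.2  , -0.139]), 'gripper_width': np.float64(9.255)}
toolyaw -0.297
```

View pics/f_wrist.png

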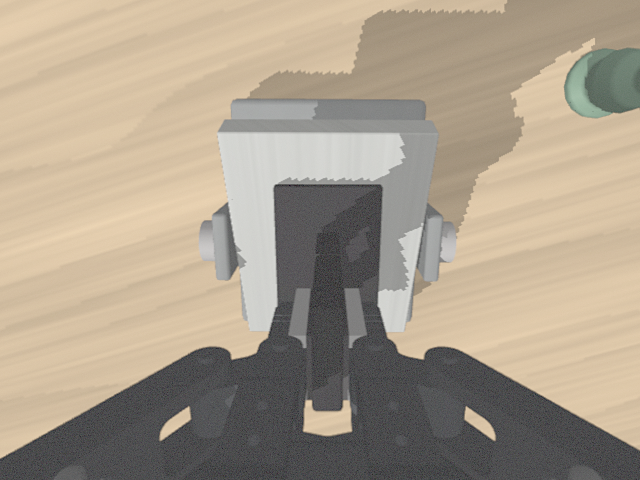

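View pics/f_scene.png

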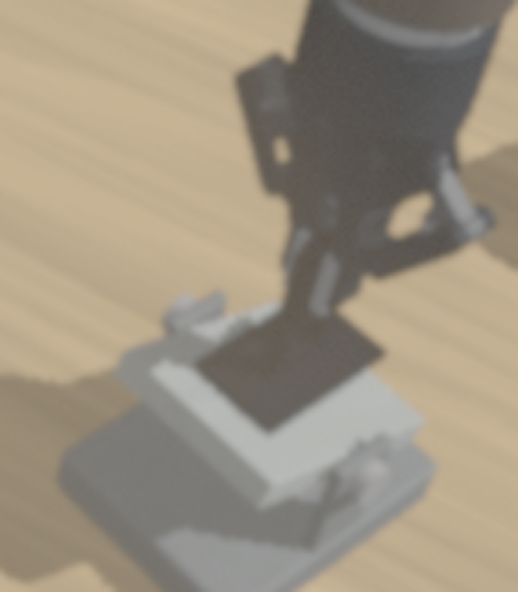

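>>> {"api": "drive_tool", "payload": {"plan": [[[-0.001,0.001,0.0008],0],[[-0.001,0.0006,0.0008],0],[[0,0,0],0]]}}

```text
clock: 12.52
position: [480.7, 190.0, 172.6]
ee_rot: [0.989, -0.148, 0.005, -0.002]
contact_force: [-0.4, -1.9, 12.7]
gripper_width: 8.8
```

>>> {"api": "drive_tool", "payload": {"plan": [[[-0.001,0.0002,0.001],0],[[-0.001,0.0002,0.001],0],[[0,0,0],0]]}}

```text
clock: 12.9
position: [478.9, 190.5, 171.2]
ee_rot: [0.989, -0.147, 0.005, -0.003]
contact_force: [-2.1, -0.9, 16.9]
gripper_width: 9.3
```

```bash
python3 look.py g
```

```text
{'clock': np.float64(12.9), 'joints': array([ 0.696,  0.277, -0.39 ,  0.006, -0.893,  0.575]), 'position': array([478.885, 190.503, 171.224]), 'ee_rot': array([ 0.989, -0.147,  0.005, -0.003]), 'contact_force': array([-2.125, -0.86 , 16.866]), 'wrist_torque': array([-0.823, -0.276, -0.103]), 'gripper_width': np.float64(9.319)}
toolyaw -0.2958
```

>>> {"api": "drive_tool", "payload": {"plan": [[[-0.001,0.0001,0.001],0],[[-0.001,0.0001,0.001],0],[[-0.001,0.0001,0.001],0],[[0,0,0],0]]}}

```text
clock: 13.4
position: [475.8, 191.4, 168.7]
ee_rot: [0.989, -0.147, 0.005, -0.003]
contact_force: [-3.6, -0.7, 18.6]
gripper_width: 9.4
```

```bash
python3 look.py g2 wrist scene
```

```text
{'clock': np.float64(13.4), 'joints': array([ 0.702,  0.276, -0.399,  0.005, -0.884,  0.57 ]), 'position': array([475.836, 191.427, 168.662]), 'ee_rot': array([ 0.989, -0.147,  0.005, -0.003]), 'contact_force': array([-3.552, -0.727, 18.61 ]), 'wrist_torque': array([-0.637,  0.175, -0.054]), 'gripper_width': np.float64(9.387)}
toolyaw -0.2955
```

View pics/g2_wrist.png

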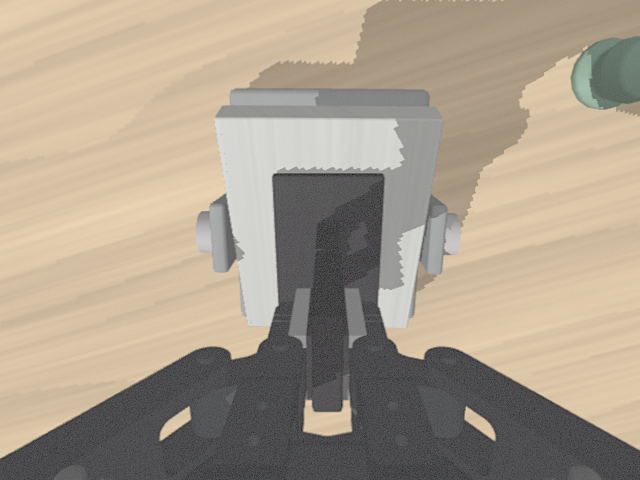

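View pics/g2_scene.png

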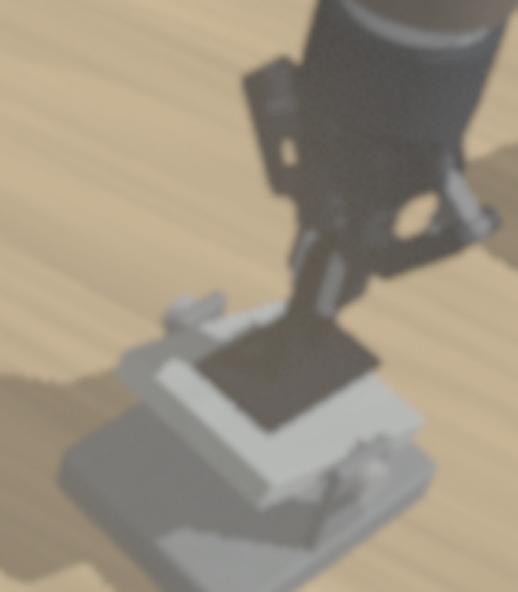

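It is pivoting: the sole's leading edge went from row 185 to 174 in the wrist view, while its place on the deck stayed put. Force is ≈19 N. I'll continue.

>>> {"api": "drive_tool", "payload": {"plan": [[[-0.001,0,0.0009],0],[[-0.001,0,0.0009],0],[[-0.001,0,0.0009],0],[[-0.001,0,0.0009],0],[[-0.001,0,0.0009],0],[[-0.001,0,0.0009],0],[[0,0,0],0]]}}

```text
clock: 14.38
position: [469.7, 193.3, 162.7]
ee_rot: [0.989, -0.147, 0.005, -0.003]
contact_force: [-4.1, -1.2, 18.3]
gripper_width: 9.1
```

```bash
python3 look.py g3 wrist
```

```text
{'clock': np.float64(14.375), 'joints': array([ 0.712,  0.276, -0.417,  0.004, -0.867,  0.56 ]), 'position': array([469.703, 193.282, 162.671]), 'ee_rot': array([ 0.989, -0.147,  0.005, -0.003]), 'contact_force': array([-4.109, -1.168, 18.338]), 'wrist_torque': array([-0.407,  0.286, -0.023]), 'gripper_width': np.float64(9.144)}
toolyaw -0.2956
```

View pics/g3_wrist.png

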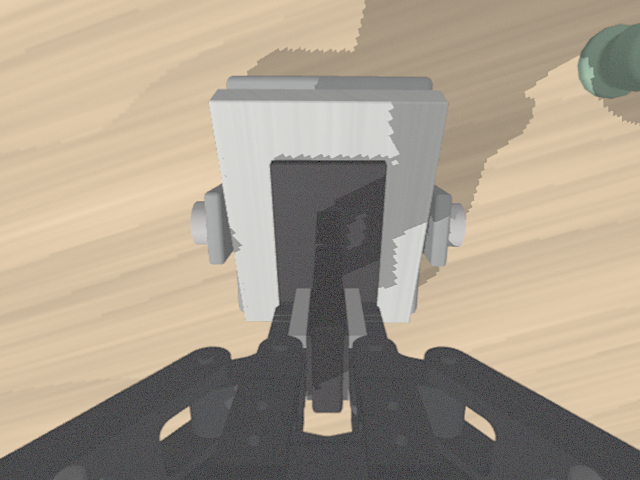

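>>> {"api": "drive_tool", "payload": {"plan": [[[-0.001,0.0001,0.0009],0],[[-0.001,0.0001,0.0009],0],[[-0.001,0.0001,0.0009],0],[[-0.001,0.0001,0.0009],0],[[0,0,0],0]]}}

```text
clock: 15.05
position: [465.5, 194.4, 158.1]
ee_rot: [0.989, -0.147, 0.004, -0.003]
contact_force: [-2.4, 1.0, 12.3]
gripper_width: 9.3
```

>>> {"api": "drive_tool", "payload": {"plan": [[[-0.001,0.0001,0.0009],0],[[-0.001,0,0.0009],0],[[0,0,0],0]]}}

```text
clock: 15.42
position: [464.2, 194.9, 156.6]
ee_rot: [0.989, -0.147, 0.005, -0.003]
contact_force: [-0.1, 0.4, 12.8]
gripper_width: 9.5
```

```bash
python3 look.py g4 wrist scene
```

```text
{'clock': np.float64(15.425), 'joints': array([ 0.722,  0.276, -0.435,  0.005, -0.848,  0.55 ]), 'position': array([464.223, 194.867, 156.566]), 'ee_rot': array([ 0.989, -0.147,  0.005, -0.003]), 'contact_force': array([-0.111,  0.393, 12.796]), 'wrist_torque': array([-0.245, -0.55 ,  0.021]), 'gripper_width': np.float64(9.457)}
toolyaw -0.2956
```

View pics/g4_wrist.png

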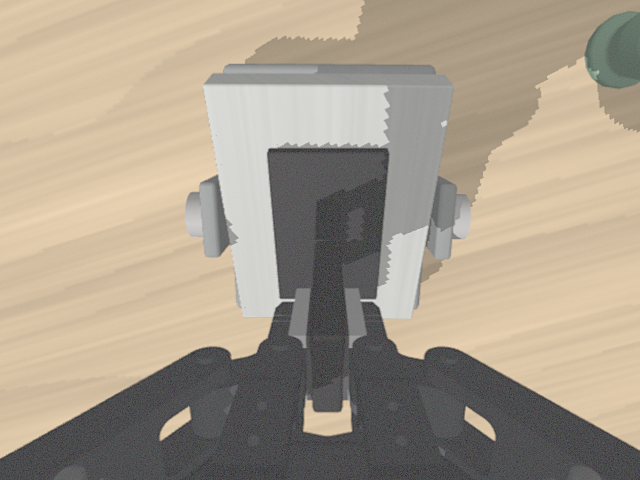

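View pics/g4_scene.png

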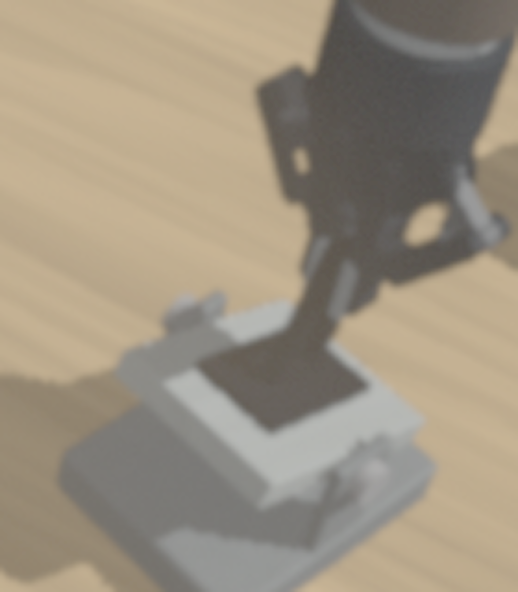

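Almost flush. I'll measure the sole's tilt against the deck: sole face corners (269,149), (388,149), (378,298), (279,298), deck corners (206,85), (452,86), (413,318), (243,317).

```bash
cat > rel.py <<'E'
from h import *
import pickle
def pnp(g,q,m):
    n,rv,tv,e=cv2.solvePnPGeneric(m,q.reshape(-1,1,2),np.array(g["K"]),np.array(g["dist"]),flags=cv2.SOLVEPNP_IPPE)[:4]
    out=[]
    for r,t_,ee in zip(rv,tv,e):
        out.append((ee.item(),np.array(g["R"]).T@cv2.Rodrigues(r)[0],np.array(g["R"]).T@(t_.ravel()-np.array(g["t"]))))
    return out
M=np.array([[1,1,0],[1,-1,0],[-1,-1,0],[-1,1,0]],float)
def rel(g,qd,qs,wd=2,ws=2,tag=None):
    t=cv2.cvtColor(np.array(g["image"]),cv2.COLOR_RGB2GRAY).astype(np.float32)
    d,r1=quad(t,qd,w=wd,lo=.1,hi=.9)
    # sole: front edge, right, bottom edge only near ends, left
    L=[]
    for i in range(4):
        a,b=qs[i],qs[(i+1)%4]
        L.append(edgeline(t,a,b,w=ws,lo=.08,hi=.92) if i!=2 else (None,0))
    # bottom edge visible only at the two outer ends
    a=np.array(qs[2],float);b=np.array(qs[3],float)
    l1=edgeline(t,a,b,w=ws,lo=.02,hi=.10,n=8);l2=edgeline(t,a,b,w=ws,lo=.90,hi=.98,n=8)
    p=l1[0][2:];q=l2[0][2:];L[2]=(np.r_[(q-p)/np.linalg.norm(q-p),p],l1[1]+l2[1])
    s=np.array([inter(L[i-1][0],L[i][0]) for i in range(4)])
    print("deck",d.round(1).tolist(),r1);print("sole",s.round(1).tolist(),[round(float(x[1]),2) for x in L])
    for e,R,c in pnp(g,d,M*[65,48,0]):
        x=R[:,0];print("deck e%.2f"%e,c.round(1),"yaw %.3f slope %.3f"%(np.arctan2(x[1],x[0]),np.arcsin(x[2])))
    for e,R,c in pnp(g,s,M*[40,25,0]):
        x=R[:,0];print("sole e%.2f"%e,c.round(1),"yaw %.3f slope %.3f"%(np.arctan2(x[1],x[0]),np.arcsin(x[2])),"y.z %.3f"%R[2,1])
    # homography from deck face plane: where the sole corners fall on it, in deck mm (sole top is 6 above)
    H=cv2.findHomography(cv2.undistortPoints(d.reshape(-1,1,2),np.array(g["K"]),np.array(g["dist"])),(M*[65,48,0])[:,:2].reshape(-1,1,2))[0]
    e,R,c=pnp(g,d,M*[65,48,0])[0]
    o,dd=ray(g,s);n=R[:,2];k=((c+6*n-o)@n)/(dd@n);P=(o+dd*k[:,None]-c)@R;print("sole on deck+6:",P.round(1).tolist(),"centre",P.mean(0).round(1),"L",[round(float(np.linalg.norm(P[i]-P[i-1])),1) for i in range(4)])
    if tag:
        im=np.array(g["image"])[:,:,::-1][70:330,190:470];im=np.clip(255*(im/255.)**.5,0,255).astype(np.uint8)
        im=cv2.resize(im,None,fx=2.2,fy=2.2,interpolation=cv2.INTER_NEAREST)
        for q in (d,s): cv2.polylines(im,[np.round((q-[190,70]+.5)*2.2).astype(int)],True,(0,0,255),1)
        cv2.imwrite(f"pics/{tag}.png",im)
E
python3 - <<'E'
from rel import *
g=pickle.load(open("g4_wrist.pkl","rb"))
rel(g,[(206,85),(452,86),(413,318),(243,317)],[(269,149),(388,149),(378,298),(279,298)],tag="g4r")
E
```

```text
deck [[204.10000610351562, 84.4000015258789], [453.5, 84.5999984741211], [411.0, 317.8999938964844], [242.0, 316.29998779296875]] [0.11, 0.37, 0.95, 0.16]
sole [[267.0, 147.5], [389.29998779296875, 147.60000610351562], [376.20001220703125, 298.6000061035156], [278.70001220703125, 298.6000061035156]] [0.07, 0.16, 0.28, 0.17]
deck e0.52 [486.1 187.3  83.9] yaw -0.306 slope 0.362
deck e32.16 [509.  180.1  98.2] yaw -0.297 slope -0.854
sole e0.13 [484.2 187.7  91.2] yaw -0.301 slope 0.272 y.z 0.012
sole e8.87 [492.6 185.1  95.2] yaw -0.295 slope -0.805 y.z -0.001
sole on deck+6: [[41.5, 24.8, 6.0], [41.8, -24.7, 6.0], [-43.9, -26.1, 6.0], [-44.3, 25.5, 6.0]] centre [-1.2 -0.1  6. ] L [85.8, 49.5, 85.7, 51.5]
```

View pics/g4r.png

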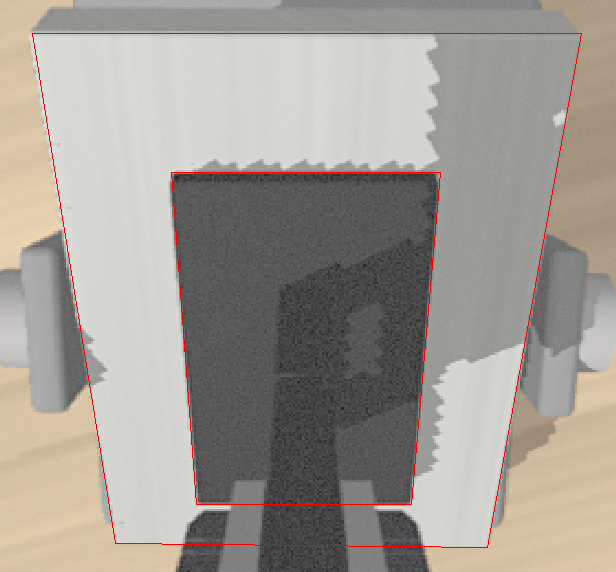

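The sole is at slope ≈0.27-0.28 against the deck's 0.362, so its low end is still about 6 mm up. I'll continue the pivot.

>>> {"api": "drive_tool", "payload": {"plan": [[[-0.001,0,0.001],0],[[-0.001,0,0.001],0],[[-0.001,0,0.001],0],[[0,0,0],0]]}}

```text
clock: 16.02
position: [461.6, 195.7, 153.5]
ee_rot: [0.989, -0.147, 0.005, -0.003]
contact_force: [0.7, 0.5, 11.6]
gripper_width: 9.0
```

>>> {"api": "drive_tool", "payload": {"plan": [[[-0.0007,0,0.001],0],[[-0.0007,0,0.001],0],[[0,0,0],0]]}}

```text
clock: 16.4
position: [461.2, 196.0, 153.2]
ee_rot: [0.989, -0.147, 0.006, -0.003]
contact_force: [1.2, -2.0, 19.4]
gripper_width: 9.0
```

```bash
python3 look.py g5 wrist scene
```

```text
{'clock': np.float64(16.4), 'joints': array([ 0.73 ,  0.276, -0.447,  0.007, -0.834,  0.542]), 'position': array([461.237, 196.042, 153.215]), 'ee_rot': array([ 0.989, -0.147,  0.006, -0.003]), 'contact_force': array([ 1.234, -2.046, 19.434]), 'wrist_torque': array([-1.256, -0.654, -0.108]), 'gripper_width': np.float64(8.96)}
toolyaw -0.2948
```

View pics/g5_wrist.png

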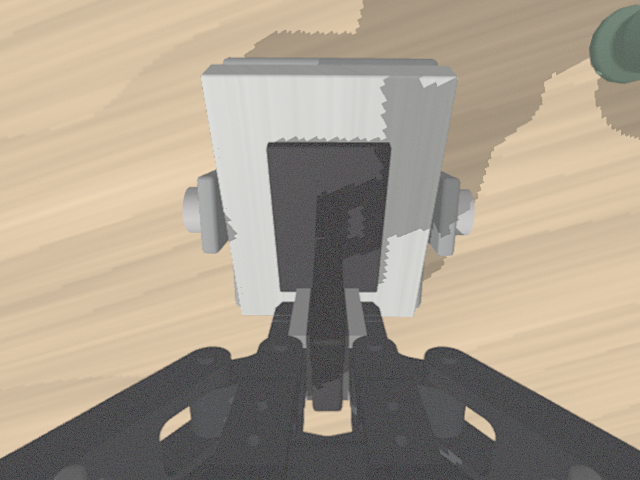

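```bash
python3 - <<'E'
from rel import *
g=pickle.load(open("g5_wrist.pkl","rb"))
D=[(202.5,76),(457,77),(414,317),(242,314.5)]
rel(g,D,[(267,143),(391,143),(377.5,292),(279,292)],tag="g5r")
rel(g,D,[(267,145),(391,145),(377.5,292),(279,292)],ws=1)
E
```

```text
deck [[200.39999389648438, 74.4000015258789], [457.3999938964844, 75.9000015258789], [413.1000061035156, 316.8999938964844], [241.6999969482422, 314.6000061035156]] [0.07, 0.32, 0.72, 0.23]
sole [[265.1000061035156, 141.5], [391.5, 141.5], [376.79998779296875, 291.5], [279.6000061035156, 291.6000061035156]] [0.0, 0.18, 0.29, 0.17]
deck e0.18 [486.1 187.5  84.2] yaw -0.301 slope 0.359
deck e33.46 [509.  180.1  99. ] yaw -0.294 slope -0.828
sole e0.46 [484.5 187.7  89.7] yaw -0.296 slope 0.324 y.z 0.007
sole e10.12 [493.4 185.   95. ] yaw -0.289 slope -0.827 y.z 0.003
sole on deck+6: [[40.9, 25.0, 6.0], [41.3, -25.0, 6.0], [-40.1, -25.3, 6.0], [-41.0, 24.5, 6.0]] centre [ 0.3 -0.2  6. ] L [81.9, 50.0, 81.4, 49.7]
deck [[200.39999389648438, 74.4000015258789], [457.3999938964844, 75.9000015258789], [413.1000061035156, 316.8999938964844], [241.6999969482422, 314.6000061035156]] [0.07, 0.32, 0.72, 0.23]
sole [[266.29998779296875, 145.3000030517578], [390.8999938964844, 145.1999969482422], [376.8999938964844, 291.70001220703125], [279.29998779296875, 291.6000061035156]] [0.0, 0.11, 0.19, 0.15]
deck e0.18 [486.1 187.5  84.2] yaw -0.301 slope 0.359
deck e33.46 [509.  180.1  99. ] yaw -0.294 slope -0.828
sole e0.07 [483.4 188.   88.9] yaw -0.298 slope 0.350 y.z 0.009
sole e9.91 [492.4 185.2  94.1] yaw -0.292 slope -0.858 y.z 0.001
sole on deck+6: [[39.3, 24.6, 6.0], [39.8, -25.0, 6.0], [-40.2, -25.4, 6.0], [-41.0, 24.6, 6.0]] centre [-0.6 -0.3  6. ] L [80.3, 49.6, 80.0, 50.0]
```

View pics/g5r.png

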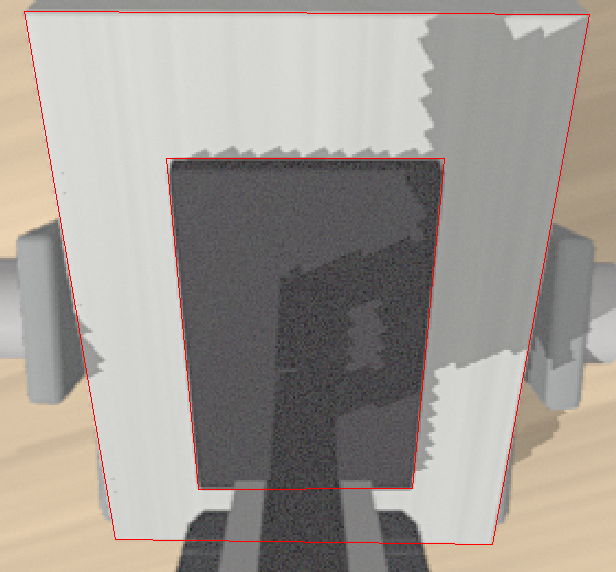

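View pics/g5_scene.png

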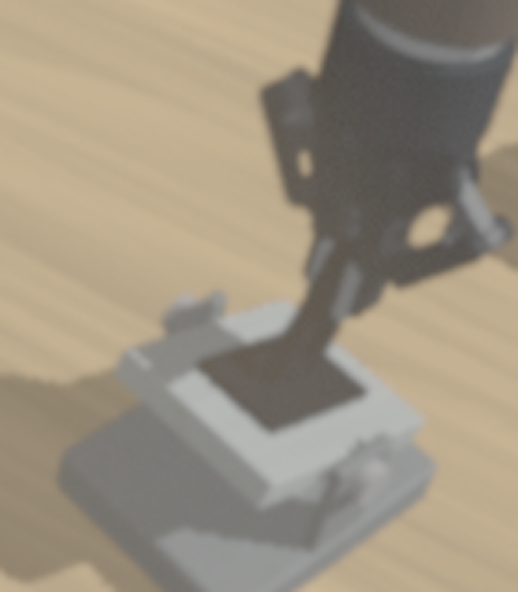

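Flush by vision: the sole measures 80.2 x 49.8 on the deck plane, centre (-0.6,-0.3) mm, slope 0.350 against 0.359, and the deck's slope has not changed. There is some side load, so I'll check the tool's roll and relieve it.

```bash
cat > st.py <<'E'
from h import *
s=arm.read_state();R=Rn.from_quat(s["ee_rot"]).as_matrix()
B=Rn.from_euler("zy",[-.30,-.36]).as_matrix();U=Rn.from_euler("z",-.3).as_matrix()
z=-R[:,2];print("clock",s["clock"],"tool axis tilt u %.4f v %.4f"%tuple((U.T@z)[:2]))
F=s["contact_force"];print("F deck axes",(B.T@F).round(2),"F u,v,z",(U.T@F).round(2),"T u,v,z",(U.T@s["wrist_torque"]).round(3),"j4",s["joints"][3].round(4))
# moment about pad point per assumed wrist height
p=s["position"];print((U.T@(p-[486.1,187.6,85.5])).round(1))
E
python3 st.py
```

```text
clock 16.5 tool axis tilt u -0.0114 v -0.0086
F deck axes [ 7.69 -0.05 18.4 ] F u,v,z [ 1.05 -2.1  19.8 ] T u,v,z [-1.032 -0.97  -0.13 ] j4 0.0072
[-26.2   0.7  67.7]
```

>>> {"api": "drive_tool", "payload": {"plan": [[[0,0.001,0],0],[[0,0,0],0],[[0,0,0],0]]}}

```text
clock: 16.88
position: [461.2, 195.8, 153.3]
ee_rot: [0.989, -0.147, 0.007, -0.004]
contact_force: [-0.2, -0.1, 20.0]
gripper_width: 9.2
```

```bash
python3 st.py
```

```text
clock 16.875 tool axis tilt u -0.0118 v -0.0104
F deck axes [ 6.54  1.96 18.78] F u,v,z [-0.2  -0.12 19.98] T u,v,z [-0.462 -0.704 -0.178] j4 0.0064
[-26.2   0.4  67.8]
```

>>> {"api": "drive_tool", "payload": {"plan": [[[0.0007,0,-0.001],0],[[0,0,0],0]]}}

```text
clock: 17.12
position: [461.2, 195.7, 153.3]
ee_rot: [0.989, -0.147, 0.006, -0.004]
contact_force: [-0.3, 0.9, 15.5]
gripper_width: 9.0
```

```bash
sed -i 's/"zy"/"ZY"/' st.py; cat >> st.py <<'E'
T=U.T@s["wrist_torque"];f=U.T@F;rz=-.3
print("cop rel TCP: u %.1f v %.1f mm"%(1e3*(rz*f[0]-T[1])/f[2],1e3*(T[0]+rz*f[1])/f[2]))
E
python3 st.py
```

```text
clock 17.125 tool axis tilt u -0.0104 v -0.0102
F deck axes [ 4.95  0.79 14.69] F u,v,z [-0.54  0.79 15.49] T u,v,z [ 0.083 -0.484 -0.027] j4 0.0048
[-26.2   0.4  67.8]
cop rel TCP: u 41.8 v -9.9 mm
```

>>> {"api": "drive_tool", "payload": {"plan": [[[0.0005,0,-0.001],0],[[0,0,0],0]]}}

```text
clock: 17.38
position: [461.1, 195.5, 153.4]
ee_rot: [0.989, -0.147, 0.005, -0.004]
contact_force: [-0.7, 2.2, 12.4]
gripper_width: 9.3
```

```bash
python3 st.py
```

```text
clock 17.375 tool axis tilt u -0.0090 v -0.0096
F deck axes [ 3.15  1.91 12.05] F u,v,z [-1.3   1.91 12.39] T u,v,z [ 0.454 -0.307  0.05 ] j4 0.0036
[-26.2   0.1  67.9]
cop rel TCP: u 56.3 v -9.6 mm
```

>>> {"api": "drive_tool", "payload": {"plan": [[[-0.0008,-0.0004,0.0003],0],[[0,0,0],0],[[0,0,0],0]]}}

```text
clock: 17.75
position: [460.4, 195.6, 153.1]
ee_rot: [0.989, -0.147, 0.005, -0.004]
contact_force: [0.6, 0.9, 10.9]
gripper_width: 9.6
```

```bash
python3 st.py; python3 look.py h wrist
```

```text
clock 17.75 tool axis tilt u -0.0090 v -0.0086
F deck axes [ 4.17  1.02 10.08] F u,v,z [ 0.35  1.02 10.9 ] T u,v,z [ 0.033 -0.661  0.003] j4 0.0044
[-26.9   0.1  67.6]
cop rel TCP: u 50.8 v -25.1 mm
{'clock': np.float64(17.75), 'joints': array([ 0.729,  0.275, -0.447,  0.004, -0.836,  0.543]), 'position': array([460.398, 195.65 , 153.065]), 'ee_rot': array([ 0.989, -0.147,  0.005, -0.004]), 'contact_force': array([ 0.641,  0.873, 10.904]), 'wrist_torque': array([-0.164, -0.641,  0.003]), 'gripper_width': np.float64(9.596)}
toolyaw -0.2956
```

View pics/h_wrist.png

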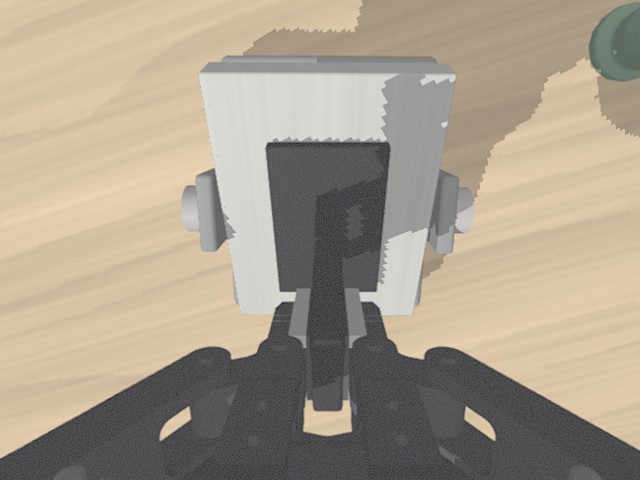

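```bash
cat > avg.py <<'E'
from h import *
U=Rn.from_euler("z",-.3).as_matrix()
A=[]
for i in range(12):
    arm.get_image("top");s=arm.read_state();z=-Rn.from_quat(s["ee_rot"]).as_matrix()[:,2]
    A.append(np.r_[U.T@s["contact_force"],U.T@s["wrist_torque"],(U.T@z)[:2],U.T@(s["position"]-[486.1,187.6,85.5])])
A=np.array(A);m=A.mean(0);print("clock",s["clock"]);print("F",m[:3].round(2),"T",m[3:6].round(3),"tilt",m[6:8].round(4),"pos",m[8:].round(2));print("sd",A.std(0).round(3))
c,sn=np.cos(.36),np.sin(.36);print("slope/normal",(m[0]*c+m[2]*sn).round(2),(m[2]*c-m[0]*sn).round(2))
for rz in (-.26,-.3,-.34): print(rz,"cop rel glass u %.1f v %.1f"%(1e3*(rz*m[0]-m[4])/m[2]+m[8],1e3*(m[3]+rz*m[1])/m[2]+m[9]))
E
python3 avg.py
python3 - <<'E'
from rel import *
g=pickle.load(open("h_wrist.pkl","rb"))
D=[(200.5,74),(456,74.5),(413,316),(240.5,313.5)]
rel(g,D,[(266,144.7),(390,144.7),(376.5,292),(278.5,292)],ws=1.2,tag="hr")
E
```

```text
clock 18.4
F [ 0.28  0.67 11.61] T [ 0.04  -0.681  0.033] tilt [-0.009  -0.0086] pos [-26.92   0.11  67.58]
sd [0.484 0.434 0.465 0.019 0.025 0.018 0.    0.    0.007 0.011 0.007]
slope/normal 4.35 10.77
-0.26 cop rel glass u 25.5 v -11.4
-0.3 cop rel glass u 24.5 v -13.6
-0.34 cop rel glass u 23.6 v -15.9
deck [[198.1999969482422, 72.5], [455.6000061035156, 73.0], [412.5, 314.70001220703125], [240.60000610351562, 313.79998779296875]] [0.0, 0.5, 0.68, 0.29]
sole [[265.0, 145.1999969482422], [390.29998779296875, 145.0], [376.20001220703125, 291.6000061035156], [279.0, 291.6000061035156]] [0.21, 0.2, 0.19, 0.14]
deck e0.07 [486.1 187.4  84.1] yaw -0.300 slope 0.359
deck e33.24 [508.9 180.2  98.7] yaw -0.287 slope -0.824
sole e0.13 [482.5 188.   88.8] yaw -0.298 slope 0.347 y.z 0.009
sole e10.14 [491.7 185.1  94.2] yaw -0.288 slope -0.861 y.z 0.005
sole on deck+6: [[38.6, 24.5, 6.0], [38.9, -25.3, 6.0], [-41.6, -25.5, 6.0], [-41.9, 24.4, 6.0]] centre [-1.5 -0.5  6. ] L [80.4, 49.9, 80.4, 49.9]
```

View pics/hr.png

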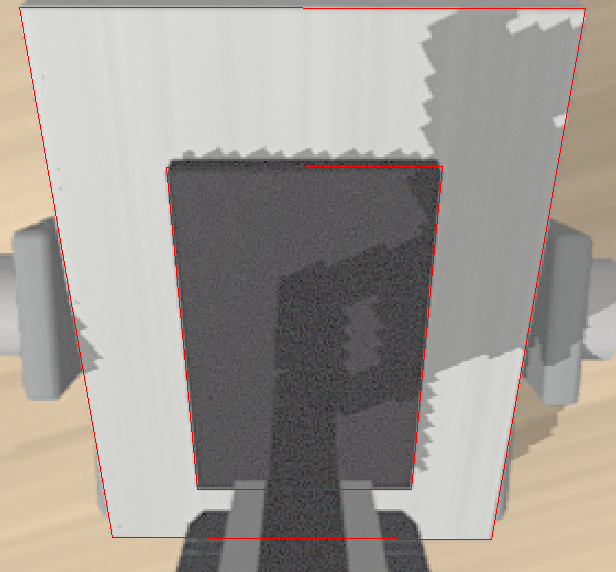

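The averaged readings put the pressure centre inside the sole (u +24, v -13 mm), so it is flush. The slope/normal ratio of 0.40 is near slipping, and it did creep about 0.9 mm. I'll trim a bit up-slope and press slightly more.

>>> {"api": "drive_tool", "payload": {"plan": [[[0.0003,0.0001,0.0004],0],[[0.0002,0,0.0003],0],[[0,0,0],0],[[0,0,0],0]]}}

```text
clock: 18.9
position: [460.5, 195.7, 153.1]
ee_rot: [0.989, -0.147, 0.005, -0.004]
contact_force: [-3.2, 1.7, 16.7]
gripper_width: 9.2
```

```bash
python3 avg.py
```

```text
clock 19.5
F [-3.7   0.66 16.63] T [ 0.011  0.339 -0.027] tilt [-0.0086 -0.0088] pos [-26.84   0.15  67.57]
sd [0.295 0.576 0.585 0.023 0.031 0.036 0.    0.    0.011 0.013 0.014]
slope/normal 2.39 16.87
-0.26 cop rel glass u 10.7 v -9.5
-0.3 cop rel glass u 19.6 v -11.1
-0.34 cop rel glass u 28.5 v -12.7
```

>>> {"api": "drive_tool", "payload": {"plan": [[[-0.0002,0,-0.0007],0],[[0,0,0],0],[[0,0,0],0]]}}

```text
clock: 19.88
position: [460.4, 195.6, 153.1]
ee_rot: [0.989, -0.147, 0.005, -0.004]
contact_force: [-0.1, 2.4, 11.8]
gripper_width: 9.3
```

```bash
python3 avg.py; python3 look.py z wrist scene top; python3 - <<'E'
from rel import *
g=pickle.load(open("z_wrist.pkl","rb"))
D=[(200.5,74),(456,74.5),(413,316),(240.5,313.5)]
rel(g,D,[(266,144.7),(390,144.7),(376.5,292),(278.5,292)],ws=1.2,tag="zr")
E
```

```text
clock 20.475
F [-1.13  1.19 12.53] T [ 0.16  -0.251  0.023] tilt [-0.0086 -0.0087] pos [-2.69e+01  5.00e-02  6.76e+01]
sd [0.414 0.508 0.595 0.013 0.034 0.025 0.    0.    0.009 0.013 0.01 ]
slope/normal 3.36 12.12
-0.26 cop rel glass u 16.6 v -11.9
-0.3 cop rel glass u 20.2 v -15.7
-0.34 cop rel glass u 23.8 v -19.5
{'clock': np.float64(20.475), 'joints': array([ 0.729,  0.276, -0.447,  0.004, -0.837,  0.544]), 'position': array([460.426, 195.598, 153.099]), 'ee_rot': array([ 0.989, -0.147,  0.005, -0.004]), 'contact_force': array([-0.941,  1.198, 13.093]), 'wrist_torque': array([ 0.093, -0.223, -0.017]), 'gripper_width': np.float64(9.194)}
toolyaw -0.2956
deck [[198.1999969482422, 72.4000015258789], [456.20001220703125, 73.19999694824219], [411.8999938964844, 314.70001220703125], [240.60000610351562, 314.20001220703125]] [0.05, 0.44, 0.8, 0.29]
sole [[265.0, 144.8000030517578], [390.29998779296875, 145.1999969482422], [376.20001220703125, 291.6000061035156], [278.8999938964844, 291.6000061035156]] [0.34, 0.2, 0.18, 0.13]
deck e0.31 [486.  187.3  84.2] yaw -0.303 slope 0.356
deck e33.57 [508.9 180.2  99. ] yaw -0.291 slope -0.825
sole e0.14 [482.6 187.9  88.9] yaw -0.298 slope 0.346 y.z 0.006
sole e10.12 [491.7 185.1  94.2] yaw -0.288 slope -0.861 y.z 0.007
sole on deck+6: [[38.7, 24.7, 6.0], [38.7, -25.2, 6.0], [-41.5, -25.5, 6.0], [-41.7, 24.3, 6.0]] centre [-1.4 -0.4  6. ] L [80.4, 49.9, 80.3, 49.9]
```

View pics/z_scene.png

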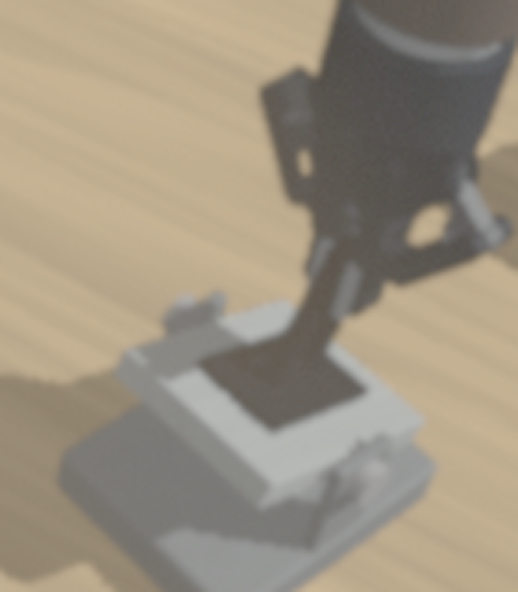

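View pics/z_wrist.png

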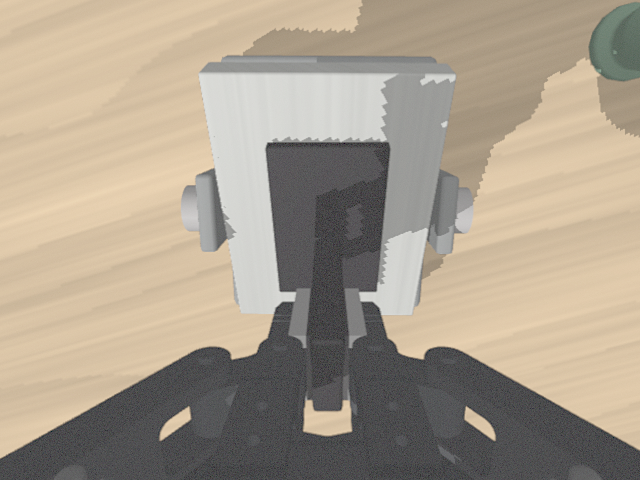

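The sole lies flush with a 12 N normal press, steady, centre within about 1.5 mm, and the bystanders look undisturbed. Handing in.

```bash
python3 -c "
from bench import arm
print(arm.job_done())"
```

```text
the job is handed in; nothing more can be done
None
```

The holder is off its peg and lying flush on the sloping deck over the glass window. I handed the job in at about 20.5 s with it still gripped and pressed. The tool couldn't be tilted by command, so I touched the sole's uphill edge to the deck and pivoted the holder in the pads, at up to about 20 N, until the force rose sharply.

**Last checks:**

| Check | Reading |
|---|---|
| Press (average of 12 readings) | about 12 N normal and 3.4 N along the slope; the holder weighs roughly 1–2 N |
| Centring on the deck | -1.4 mm along the slope, -0.4 mm across |
| Yaw, sole / deck | -0.298 / -0.303 rad |
| Slope, sole / deck | 0.346 / 0.356 rad |
| Deck slope before contact | 0.363 rad, so unmoved within measuring error |

**Less certain or off:**
- **Creep:** the holder slid about 0.9 mm down the slope during an earlier trim. I eased the sideways push afterwards but did not move it back.
- **Tool lean:** the tool stayed about 0.009 rad off vertical, and the camera showed a similar roll of the sole.
- **Pressure centre:** it is off-centre, about 20 mm uphill and 12–19 mm to one side. That is still inside the sole, which agrees with it being flush, but it relies on an estimated sensor height.
- **Bystanders:** nothing was seen to touch the jade, spoon or scale, but I did not re-measure their positions at the end.

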